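# Swap and reload the media dock's cards

### The job

Slide the dock's red grip back to open its retaining bar fully, take out the retired orange card and put it in the dark wooden tray, and load every blue card from the caddy fully home into a free slot of the dock. Then slide the bar fully shut over the cards again. Leave the grey cards in their slots, and the dish, stopper, incense holder and controller skin where they are.

Things in the scene. Friction and masses are not known exactly. Their poses are not given: they have to be found in the camera images.
- dock: Fixed black media dock, seven card slots side by side along its y. Origin on the table under the middle of the slot block, z up, +x the red grip's side. Base x -46 to +134 mm, y +-97 mm; side cheeks 44 mm high, slot ribs 30 mm. A seated card stands with its x along the dock's x (either way), origin at x = 0, z = 6 mm, top at 96 mm. At the start four slots are filled, three empty.
- slots (a point): On the floor of the dock's middle slot, 6 mm over the dock's origin, axes as the dock's. Slot centres at y = -72, -48, -24, 0, 24, 48, 72 mm from here. Each slot is 80 mm long and 9 mm wide, widening to 13 mm in its top 10 mm (from 14 to 24 mm above the slot floor).
- bar (a joint): Retaining bar sliding level along the dock's x: 0 = shut (over the +x shoulders of the cards, dock x 27 to 39 mm, so none can come out or go in), 0.036 m = fully open, at its stop. Underside 44 mm, top 50 mm above the table, 3 mm over a seated card's shoulder; it jams on a card not fully home. Stays where left; friction about 2 N.
- bar_grip (a point): Top centre of the red upright grip of the retaining bar, at x = 88 mm + bar value, y = 0, z = 84 mm in the dock frame. The grip is 14 mm along dock x, 20 mm along dock y and 40 mm tall (z 44 to 84 mm), with free space on either y side down to 10 mm height.
- caddy: Fixed wooden caddy 100 x 156 mm with four loose slots (10 mm wide, 18 mm deep) along its y at -60, -20, +20, +60 mm, which hold the new blue cards at the start. Origin under its middle on the table; slot floor at 6 mm, block tops at 24 mm.
- tray: Loose dark-brown wooden open tray, 130 (its x) x 170 (its y) x 30 mm, walls and floor 4 mm, 350 g. Origin under the centre of its floor, z up.
- old: The retired card: orange with a black band, in one of the dock's slots at the start. Stands upright, 7 mm thick (its y), 60 g: lower part 76 mm wide (its x) up to 35 mm, upper part 46 mm wide from 35 to 90 mm, so a 15 mm shoulder each side. Symmetric under a half turn. Origin: middle of the bottom edge, z up.
- old_mid (a point): Centre of the retired orange card, 45 mm above its origin.
- new0: A new blue card with a white band, in the caddy at the start; may be absent (then None). Stands upright, 7 mm thick (its y), 60 g: lower part 76 mm wide (its x) up to 35 mm, upper part 46 mm wide from 35 to 90 mm, so a 15 mm shoulder each side. Symmetric under a half turn. Origin: middle of the bottom edge, z up.
- new1: A new blue card with a white band, in the caddy at the start; may be absent (then None). Stands upright, 7 mm thick (its y), 60 g: lower part 76 mm wide (its x) up to 35 mm, upper part 46 mm wide from 35 to 90 mm, so a 15 mm shoulder each side. Symmetric under a half turn. Origin: middle of the bottom edge, z up.
- new2: A new blue card with a white band, in the caddy at the start; may be absent (then None). Stands upright, 7 mm thick (its y), 60 g: lower part 76 mm wide (its x) up to 35 mm, upper part 46 mm wide from 35 to 90 mm, so a 15 mm shoulder each side. Symmetric under a half turn. Origin: middle of the bottom edge, z up.
- new3: A new blue card with a white band, in the caddy at the start; may be absent (then None). Stands upright, 7 mm thick (its y), 60 g: lower part 76 mm wide (its x) up to 35 mm, upper part 46 mm wide from 35 to 90 mm, so a 15 mm shoulder each side. Symmetric under a half turn. Origin: middle of the bottom edge, z up.
- keep0: A grey card with a silver band, already in the dock; it stays there. Stands upright, 7 mm thick (its y), 60 g: lower part 76 mm wide (its x) up to 35 mm, upper part 46 mm wide from 35 to 90 mm, so a 15 mm shoulder each side. Symmetric under a half turn. Origin: middle of the bottom edge, z up.
- keep1: A grey card with a silver band, already in the dock; it stays there. Stands upright, 7 mm thick (its y), 60 g: lower part 76 mm wide (its x) up to 35 mm, upper part 46 mm wide from 35 to 90 mm, so a 15 mm shoulder each side. Symmetric under a half turn. Origin: middle of the bottom edge, z up.
- keep2: A grey card with a silver band, already in the dock; it stays there. Stands upright, 7 mm thick (its y), 60 g: lower part 76 mm wide (its x) up to 35 mm, upper part 46 mm wide from 35 to 90 mm, so a 15 mm shoulder each side. Symmetric under a half turn. Origin: middle of the bottom edge, z up.
- dish: Bystander: glass ashtray-style dish, 132 mm across, 34 mm high. Origin under its centre.
- stopper: Bystander: steel bottle stopper, 38 mm across, 54 mm high. Origin under its centre.
- incense: Bystander: round blue ceramic incense holder, 84 mm across, 25 mm high. Origin under its centre.
- skin: Bystander: grey silicone controller skin, about 85 x 140 x 26 mm. Origin under its centre.

How it is judged:
On the way, in this order (a step that is already met when the one before it is completed fails the run):
1. the retaining bar is slid open (at least 30 mm) (value of joint bar above 0.03 m), for 0.2 s.
2. the orange card lies or stands in the tray, let go, and every blue card that is present is fully home in a slot of the dock (x of old in the frame of tray between -0.061 and 0.061 m and y of old in the frame of tray between -0.081 and 0.081 m and z of old in the frame of tray below 0.045 m and y of old_mid in the frame of tray between -0.085 and 0.085 m and x of old_mid in the frame of tray between -0.065 and 0.065 m and linear speed of each of old, new0, new1, new2, new3 below 0.03 m/s and contact force between old and the fingers below 0.05 N and x of new0 in the frame of dock between -0.005 and 0.005 m and y of new0 in the frame of dock between -0.078 and 0.078 m and z of each of new0, new1, new2, new3 in the frame of dock below 0.0095 m and angle between each of new0, new1, new2, new3's own z axis and vertical below 0.12 rad and x of new1 in the frame of dock between -0.005 and 0.005 m and y of new1 in the frame of dock between -0.078 and 0.078 m and x of new2 in the frame of dock between -0.005 and 0.005 m and y of new2 in the frame of dock between -0.078 and 0.078 m and x of new3 in the frame of dock between -0.005 and 0.005 m and y of new3 in the frame of dock between -0.078 and 0.078 m), for 0.2 s.
At the end, for the whole second after the job is handed in: Bar shut to within 4 mm; every blue card present and the three grey ones upright in dock slots, within 3.5 mm of the slot floor; the orange card at rest in the tray (standing, leaning or lying), its middle within the tray's outline, its bottom edge under 45 mm above the tray's underside (all of step 2 and value of joint bar below 0.004 m and x of keep0 in the frame of dock between -0.005 and 0.005 m and y of keep0 in the frame of dock between -0.078 and 0.078 m and z of each of keep0, keep1, keep2 in the frame of dock below 0.0095 m and angle between each of keep0, keep1, keep2's own z axis and vertical below 0.12 rad and linear speed of each of keep0, keep1, keep2 below 0.03 m/s and x of keep1 in the frame of dock between -0.005 and 0.005 m and y of keep1 in the frame of dock between -0.078 and 0.078 m and x of keep2 in the frame of dock between -0.005 and 0.005 m and y of keep2 in the frame of dock between -0.078 and 0.078 m); the robot touches nothing.
It fails at once if a grey card is pulled out of its slot (raised over 20 mm) (z of any of keep0, keep1, keep2 in the frame of dock above 0.026 m).
It fails at once if the dish, stopper, incense holder or controller skin is pushed more than 30 mm (distance of any of dish, stopper, incense, skin from where it was at the start of the episode above 0.03 m).
Of new0, new1, new2, new3 only 2 to 4 are there at a start; the rules pass over those that are not, and their reading is None.
At some moment in a run one of tray may be knocked a few centimetres aside while the robot is not near it.
It also fails if it takes over 210 s, if anything falls off the work surface, if the arm or the gripper's body presses on something with over 40 N, if the wrist force passes 120 N, or if a joint passes its speed limit or range.

### The arm

A 6-joint arm with a two-finger parallel gripper is mounted at the origin on the work surface. World frame = base frame: x ahead of the robot, y to its left, z up, the work surface at z = 0. Lengths are in m, angles in rad, forces in N, time in s.
With the tool pointing down it reaches from about 0.3 to 0.775 m from the base axis. Payload 14.6 kg.
Tool frame: the origin (TCP) lies between the finger pads; the fingertips stand 19 mm ahead of it and the grasp point (between the pads) is the TCP; z points along the fingers, x is the direction in which the jaws open and shut, and the axes are right-handed (so a half turn about z gives the same grasp; the last joint's range is limited). The gripper opens to 94 mm and grips with 3 to 60 N. Pads are 16 mm wide; open, the fingers measure 119 mm over their backs; the gripper's body (75 mm by 177 mm) begins 78 mm behind the grasp point.
Start: joints at [1.102, 0.3, 1.521, -0, 1.321, -0.067], TCP at [0.215, 0.506, 0.224] pointing down, gripper open.
Joint ranges: [-3.03, 3.03], [-0.79, 2.21], [0.23, 2.52], [-1.04, 4.18], [0, 3.07], [-2.55, 2.55]. Speed limits (rad/s): [2.22, 2.22, 2.57, 3.14, 3.14, 3.14].

### API

Orientations are given as [roll, pitch, yaw] about the fixed x, y, z axes, in that order (R = Rz(yaw) Ry(pitch) Rx(roll)).
In Python, from bench import monitor, viewer, sign_off gives the robot as it stands.
- The arm moves only by the tool send_rows, never from a script. Its argument "steps" is a list of rows, each an object of numbers: "x", "y", "z": the shift along the world's x, y, z in cm; "yaw": the turn about the world's z in degrees. A call has 1 to 20 rows; each row shifts and turns the commanded pose from where the row before left it; what a row does not reach is not made up. A row lasts 1/12 s, in which the tool goes at most 41.7 mm and 7.16 degrees, less where a joint would pass 70% of its speed; a pose out of reach is approached as far as the arm can. A call is refused whole if a number of a shift passes 4.17 or a number of a turn 7.16, either way. A call with a gripper value outside its range is refused whole. "hand" is the gripper command: -1 is shut, 1 is fully open, values between are in proportion, set as the call begins (left out, the last holds). The fingers move at their own pace and stop on an object; the grip force is fixed at half the most. Time passes only in rows, so rows that do not move let the fingers close. It gives the time, the measured TCP pose, the force and the opening at its end, in the units of the state.
- monitor.observe(): the state, without advancing time (a new reading comes with each control period).
- viewer.capture(name): name is "scene" or "side" or "wrist"; returns a dict with "image" (384x512x3 uint8, red, green, blue), "z_map" (384x512 float32, m along the optical axis (not along the pixel's ray), 0 where there is no reading), "vertical_fov" (degrees; the focal length in pixels is half the picture's height over the tangent of half this angle, whatever the lens; pixels are square), "cx", "cy" (the principal point, pixels), "R" (3x3) and "t" (3): a world point X has camera coordinates R X + t. Camera axes: x right, y down, z forward; pixel columns grow to the right and rows downward; lengths in m; the calibration is good to about 2 mm. A picture is of the moment at which its call begins.
- sign_off(): hands the job in, once; it reports no verdict.
The state is a dict: "clock": time; "joints": joint angles; "qvel": joint speeds; "tau": joint torques, N m; "position": TCP position; "eef_rot": TCP orientation; "ft_force": force on the tool from outside, world axes, zero at the start; "wrist_torque": the same for the moment, N m; "opening": opening from 0.0 (shut) to 1.0 (fully open).
Only numpy, scipy, OpenCV 4.12 (cv2) and the standard library are available. Lean on these libraries where they do the work, as an engineer would, in place of code of your own. Each camera call takes 0.05 s, during which the arm holds its last target.

## Working session

There is one attempt and no reset: what is moved stays moved. The work goes in short steps, Python scripts to look and compute and a tool call to move; the robot and the scene stay as the last step left them, time stands still between calls to the robot, and variables do not carry over. Pictures are saved under pics/ and viewed, and the job is handed in when it is done.

Besides the shell and the picture viewer there is one more tool, called after "Call:" by a JSON object that holds its "api" and its "payload", one argument or row to a line. send_rows: Moves the arm, as the interface text tells. Its arguments: {"type":"object","properties":{"steps":{"type":"array","items":{"type":"object","properties":{"x":{"type":"number"},"y":{"type":"number"},"z":{"type":"number"},"yaw":{"type":"number"}}}},"hand":{"type":"number"}},"required":["steps"]}

```bash
ls && mkdir -p pics && cat > h.py <<'E'
import numpy as np, cv2
from bench import monitor, viewer
def cap(name, fn):
    c=viewer.capture(name); np.savez('pics/'+fn+'.npz',**{k:np.array(v) for k,v in c.items()})
    cv2.imwrite('pics/'+fn+'.png',c['image'][:,:,::-1]); return c
def load(fn): 
    d=np.load('pics/'+fn+'.npz'); return {k:d[k] for k in d}
def f_of(c): return c['image'].shape[0]/2/np.tan(np.radians(float(c['vertical_fov']))/2)
def world(c,u,v,z=None):
    f=f_of(c); z=c['z_map'][int(round(v)),int(round(u))] if z is None else z
    p=np.array([(u-c['cx'])/f*z,(v-c['cy'])/f*z,z]); return c['R'].T@(p-c['t'])
def plane(c,u,v,h):
    f=f_of(c); d=c['R'].T@np.array([(u-c['cx'])/f,(v-c['cy'])/f,1.]); o=-c['R'].T@c['t']
    return o+d*(h-o[2])/d[2]
def proj(c,X):
    p=c['R']@np.array(X)+c['t']; f=f_of(c); return p[0]/p[2]*f+c['cx'],p[1]/p[2]*f+c['cy']
def cloud(c):
    f=f_of(c); z=c['z_map']; v,u=np.mgrid[:z.shape[0],:z.shape[1]]
    P=np.stack([(u-c['cx'])/f*z,(v-c['cy'])/f*z,z],-1)
    W=(P-c['t'])@c['R']; W[z==0]=np.nan; return W
E
python3 - <<'E'
from h import *
print(monitor.observe())
for n in ['scene','side','wrist']:
    c=cap(n,n+'0'); print(n,c['vertical_fov'],-c['R'].T@c['t'],c['R'][2])
E
```

```text
pics
{'clock': 0.0, 'joints': array([ 1.10240672e+00,  3.00487813e-01,  1.52159368e+00, -2.99555114e-05,
        1.32072533e+00, -6.66168067e-02]), 'qvel': array([-0.0008207 , -0.00116641,  0.0003243 , -0.00257962, -0.00049634,
       -0.00119147]), 'tau': array([ 1.57338718e-04, -5.31797755e+01, -3.52742493e+01,  7.07806530e-02,
        2.43121921e-02, -7.96749623e-05]), 'position': array([0.21498127, 0.50596913, 0.22387183]), 'eef_rot': array([-3.14154078e+00,  1.21341155e-03,  1.16903099e+00]), 'ft_force': array([-0.33791994, -0.52608466,  0.0243357 ]), 'wrist_torque': array([ 0.00661472, -0.04551591,  0.01744923]), 'opening': 1.0018541733286885}
scene 57.784390731651655 [1.02580642 0.47010904 0.49226912] [-0.52181184 -0.6681344  -0.53038554]
side 43.99162781764903 [0.38591045 0.85458445 0.74339943] [ 0.22093631 -0.79119096 -0.57026661]
wrist 63.94551017448299 [0.1510605  0.53400116 0.38453163] [ 0.22200954 -0.09544186 -0.97036211]
```

View pics/scene0.png

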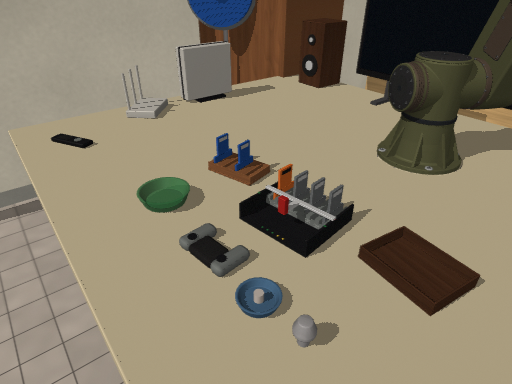

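View pics/side0.png

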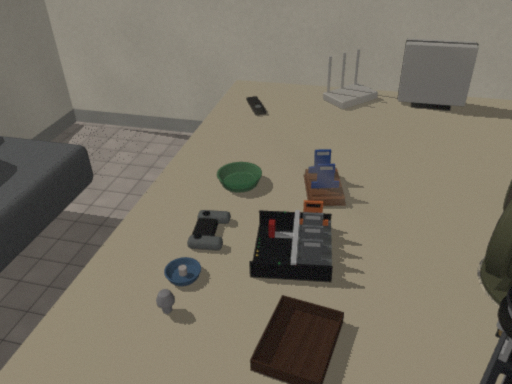

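View pics/wrist0.png

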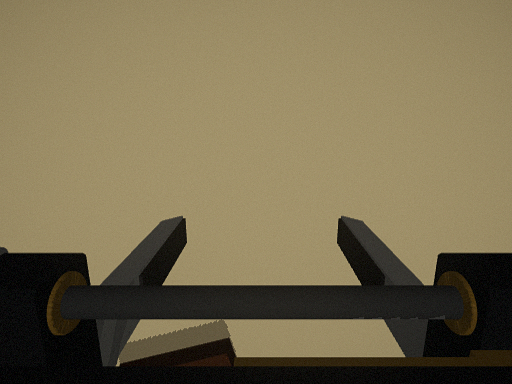

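```bash
python3 - <<'E'
from h import *
a=load('scene0');b=load('side0')
i=a['image'][125:255,195:365,::-1]; cv2.imwrite('pics/c1.png',cv2.resize(i,None,fx=4.5,fy=4.5,interpolation=cv2.INTER_CUBIC))
i=b['image'][140:290,240:350,::-1]; cv2.imwrite('pics/c2.png',cv2.resize(i,None,fx=4,fy=4,interpolation=cv2.INTER_CUBIC))
for c,pts in ((a,[(283,205),(286,180),(302,187),(318,192),(335,200),(223,147),(244,155),(240,165),(418,265),(164,190)]),(b,[(323,155),(326,172),(313,207),(272,229),(300,345)])):
    for p in pts: print(p,world(c,*p).round(3))
E
```

```text
(283, 205) [0.598 0.021 0.072]
(286, 180) [ 0.507 -0.068  0.061]
(302, 187) [ 0.498 -0.021  0.059]
(318, 192) [0.495 0.027 0.068]
(335, 200) [0.494 0.076 0.071]
(223, 147) [ 0.523 -0.325  0.061]
(244, 155) [ 0.502 -0.249  0.058]
(240, 165) [ 0.522 -0.241  0.036]
(418, 265) [0.461 0.27  0.005]
(164, 190) [ 0.736 -0.287  0.012]
(323, 155) [ 0.52  -0.322  0.081]
(326, 172) [ 0.5   -0.244  0.074]
(313, 207) [ 0.507 -0.067  0.081]
(272, 229) [0.586 0.023 0.069]
(300, 345) [0.473 0.275 0.003]
```

View pics/c1.png

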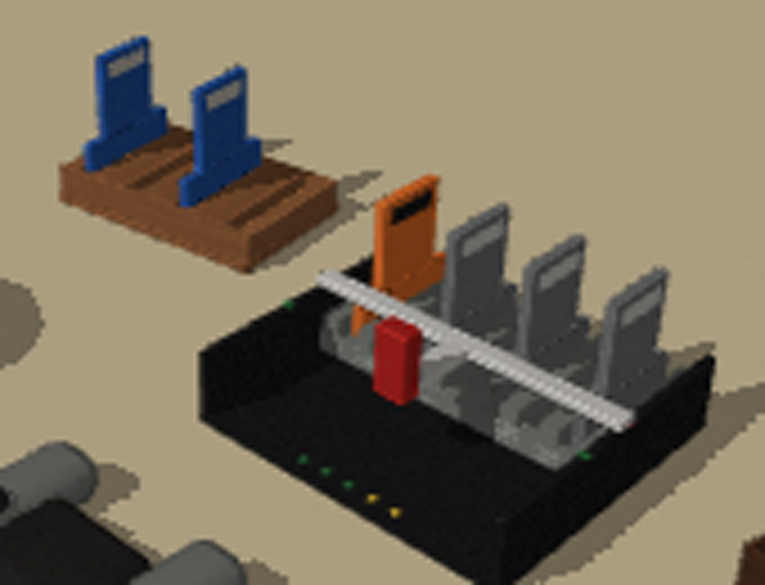

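View pics/c2.png

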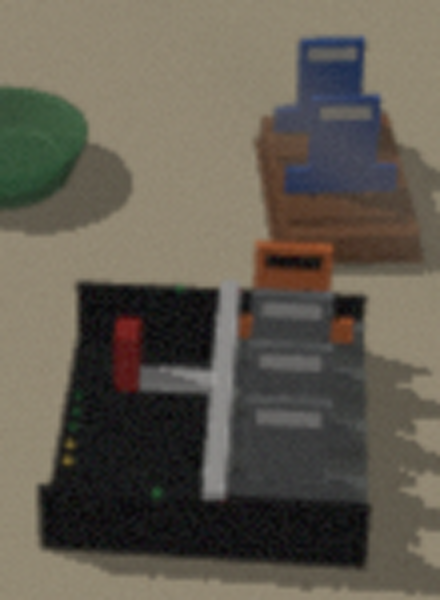

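```bash
python3 - <<'E'
from h import *
for n in ['scene0','side0']:
    c=load(n); W=cloud(c); hsv=cv2.cvtColor(c['image'],cv2.COLOR_RGB2HSV); H,S,V=[hsv[...,i].astype(int) for i in range(3)]
    z=W[...,2]
    def show(nm,m):
        P=W[m&np.isfinite(z)]
        if len(P)<10: print(nm,len(P)); return
        q=P[:,:2]-P[:,:2].mean(0); u,s,vt=np.linalg.svd(q,full_matrices=False)
        print(nm,len(P),'mean',P.mean(0).round(4),'min',np.percentile(P,3,0).round(3),'max',np.percentile(P,97,0).round(3),'dir',np.degrees(np.arctan2(vt[0,1],vt[0,0])).round(1))
    reg=(W[...,0]>.35)&(W[...,0]<.7)
    show('orange',(H<15)&(S>170)&(z>.055)&(z<.11)&reg&(abs(W[...,1])<.15)&(W[...,0]<.56))
    show('red',((H<6)|(H>174))&(S>180)&(z>.05)&(z<.1)&(W[...,0]>.56)&(W[...,0]<.66)&(abs(W[...,1])<.1))
    bl=(H>100)&(H<125)&(S>120)&reg&(z>.05)
    show('blueA',bl&(W[...,1]<-.29)&(W[...,1]>-.4)); show('blueB',bl&(W[...,1]>-.27)&(W[...,1]<-.2))
    for k,(lo,hi) in enumerate([(-.045,0),(.004,.05),(.052,.1)]): show('grey%d'%k,(S<60)&(z>.056)&(z<.11)&(W[...,1]>lo)&(W[...,1]<hi)&(W[...,0]<.532)&(W[...,0]>.42))
    show('tray',(W[...,1]>.17)&(W[...,1]<.42)&(z>.022)&(z<.04)&(W[...,0]<.6)&(W[...,0]>.3))
    show('bar',(S<60)&(V>110)&(z>.04)&(z<.06)&(W[...,0]<.57)&(W[...,0]>.51)&(abs(W[...,1])<.15))
E
```

```text
orange 201 mean [ 0.5135 -0.0681  0.0774] min [ 0.489 -0.072  0.056] max [ 0.533 -0.064  0.098] dir 6.4
red 154 mean [0.5949 0.0174 0.0701] min [0.587 0.007 0.051] max [0.6   0.024 0.086] dir 116.5
blueA 155 mean [ 0.5277 -0.3232  0.0735] min [ 0.505 -0.33   0.051] max [ 0.547 -0.318  0.098] dir 14.0
blueB 152 mean [ 0.5088 -0.2457  0.0732] min [ 0.486 -0.252  0.052] max [ 0.527 -0.24   0.098] dir 13.0
grey0 227 mean [ 0.5064 -0.0209  0.0796] min [ 0.482 -0.025  0.058] max [ 0.526 -0.017  0.098] dir 6.1
grey1 237 mean [0.4999 0.0266 0.0794] min [0.475 0.022 0.057] max [0.52  0.03  0.098] dir 6.1
grey2 235 mean [0.4935 0.0741 0.0802] min [0.468 0.069 0.058] max [0.512 0.078 0.098] dir 5.9
tray 1243 mean [0.4835 0.2785 0.0279] min [0.409 0.185 0.022] max [0.552 0.36  0.032] dir 76.8
bar 371 mean [0.5384 0.0148 0.0506] min [ 0.522 -0.083  0.046] max [0.556 0.099 0.053] dir 98.3
orange 90 mean [ 0.5059 -0.0681  0.0841] min [ 0.488 -0.074  0.07 ] max [ 0.526 -0.063  0.097] dir -170.9
red 51 mean [0.5885 0.0204 0.0735] min [0.582 0.009 0.053] max [0.595 0.025 0.085] dir 100.0
blueA 60 mean [ 0.5137 -0.3254  0.0749] min [ 0.503 -0.331  0.054] max [ 0.536 -0.321  0.096] dir -168.6
blueB 7
grey0 242 mean [ 0.5006 -0.0201  0.0819] min [ 0.48  -0.026  0.064] max [ 0.521 -0.015  0.097] dir -172.1
grey1 287 mean [0.4941 0.0273 0.0809] min [0.473 0.022 0.062] max [0.515 0.032 0.096] dir -172.0
grey2 346 mean [0.4873 0.0749 0.0784] min [0.466 0.069 0.057] max [0.509 0.08  0.096] dir -170.8
tray 936 mean [0.4781 0.2829 0.0276] min [0.406 0.185 0.022] max [0.547 0.363 0.031] dir 81.2
bar 285 mean [0.5358 0.0125 0.0494] min [ 0.52  -0.084  0.047] max [0.553 0.099 0.052] dir 98.3
```

Call:
{"api": "send_rows", "payload": {
  "steps": [
    {"x": 2.1,"y": -2.7,"yaw": 1.7},
    {"x": 2.1,"y": -2.7,"yaw": 1.7},
    {"x": 2.1,"y": -2.7,"yaw": 1.7},
    {"x": 2.1,"y": -2.7,"yaw": 1.7},
    {"x": 2.1,"y": -2.7,"yaw": 1.7},
    {"x": 2.1,"y": -2.7,"yaw": 1.7},
    {"x": 2.1,"y": -2.7,"yaw": 1.7},
    {"x": 2.1,"y": -2.7,"yaw": 1.7},
    {"x": 2.1,"y": -2.7,"yaw": 1.7},
    {"x": 2.1,"y": -2.7,"yaw": 1.7},
    {"x": 2.1,"y": -2.7,"yaw": 1.7},
    {"x": 2.1,"y": -2.7,"yaw": 1.7},
    {"x": 2.1,"y": -2.7,"yaw": 1.7},
    {"x": 2.1,"y": -2.7,"yaw": 1.7},
    {"x": 2.1,"y": -2.7,"yaw": 1.7},
    {"x": 2.1,"y": -2.7,"yaw": 1.7},
    {"x": 2.1,"y": -2.7,"yaw": 1.7},
    {"x": 2.1,"y": -2.7,"yaw": 1.7},
    {},
    {}
  ],
  "hand": 1
}}

```text
$.steps[0]: bad value
```

```bash
python3 - <<'E'
from h import *
o=monitor.observe(); print(o['clock'],o['position'],np.degrees(o['eef_rot']))
c=cap('wrist','w1'); print(-c['R'].T@c['t'],c['R'][2])
cv2.imwrite('pics/w1b.png',cv2.resize(c['image'][:,:,::-1],(800,600),interpolation=cv2.INTER_CUBIC))
E
```

```text
0.15 [0.21500159 0.50603019 0.22400111] [-1.79997014e+02  5.09670336e-02  6.69806078e+01]
[0.15106468 0.53400952 0.38460996] [ 0.22208092 -0.09529946 -0.97035977]
```

View pics/w1b.png

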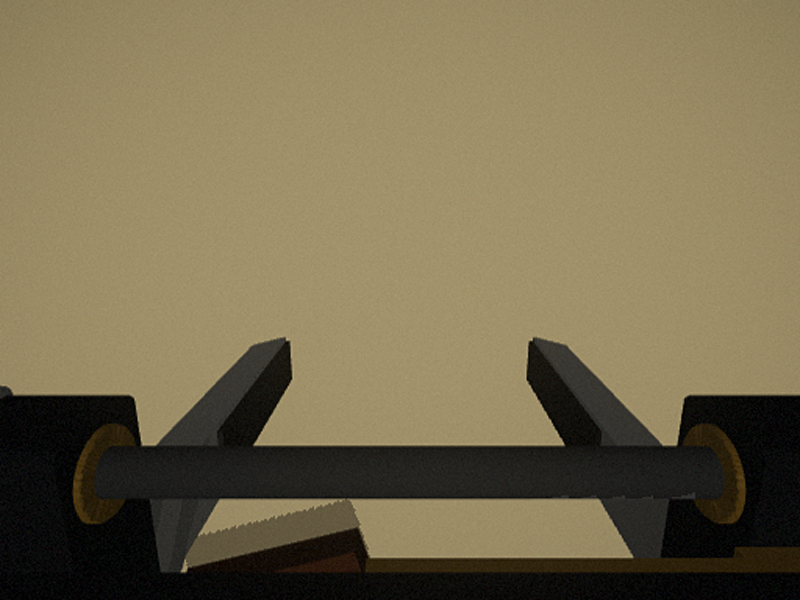

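Call:
{"api": "send_rows", "payload": {
  "steps": [
    {"x": 2.1,"y": -2.7,"z": 0,"yaw": 1.7},
    {"x": 2.1,"y": -2.7,"z": 0,"yaw": 1.7},
    {"x": 2.1,"y": -2.7,"z": 0,"yaw": 1.7},
    {"x": 2.1,"y": -2.7,"z": 0,"yaw": 1.7},
    {"x": 2.1,"y": -2.7,"z": 0,"yaw": 1.7},
    {"x": 2.1,"y": -2.7,"z": 0,"yaw": 1.7},
    {"x": 2.1,"y": -2.7,"z": 0,"yaw": 1.7},
    {"x": 2.1,"y": -2.7,"z": 0,"yaw": 1.7},
    {"x": 2.1,"y": -2.7,"z": 0,"yaw": 1.7},
    {"x": 2.1,"y": -2.7,"z": 0,"yaw": 1.7},
    {"x": 2.1,"y": -2.7,"z": 0,"yaw": 1.7},
    {"x": 2.1,"y": -2.7,"z": 0,"yaw": 1.7},
    {"x": 2.1,"y": -2.7,"z": 0,"yaw": 1.7},
    {"x": 2.1,"y": -2.7,"z": 0,"yaw": 1.7},
    {"x": 2.1,"y": -2.7,"z": 0,"yaw": 1.7},
    {"x": 2.1,"y": -2.7,"z": 0,"yaw": 1.7},
    {"x": 2.1,"y": -2.7,"z": 0,"yaw": 1.7},
    {"x": 2.1,"y": -2.7,"z": 0,"yaw": 1.7},
    {"x": 0,"y": 0,"z": 0,"yaw": 0},
    {"x": 0,"y": 0,"z": 0,"yaw": 0}
  ],
  "hand": 1
}}

```text
clock: 1.87
position: [0.5933, 0.019, 0.2236]
eef_rot: [-3.14, -0.0, 1.701]
ft_force: [-0.1, -0.3, 0.5]
opening: 1.002
```

```bash
python3 - <<'E'
from h import *
o=monitor.observe(); print(o['clock'],o['position'],np.degrees(o['eef_rot']))
c=cap('wrist','w2'); print(-c['R'].T@c['t'],c['R'][2])
cv2.imwrite('pics/w2b.png',cv2.resize(c['image'][:,:,::-1],(800,600),interpolation=cv2.INTER_CUBIC))
E
```

```text
1.8667 [0.59334403 0.01902512 0.22362727] [-1.79932271e+02 -1.29033739e-02  9.74450066e+01]
[0.52454863 0.01052058 0.38429712] [ 0.23837085  0.0313222  -0.97066897]
```

View pics/w2b.png

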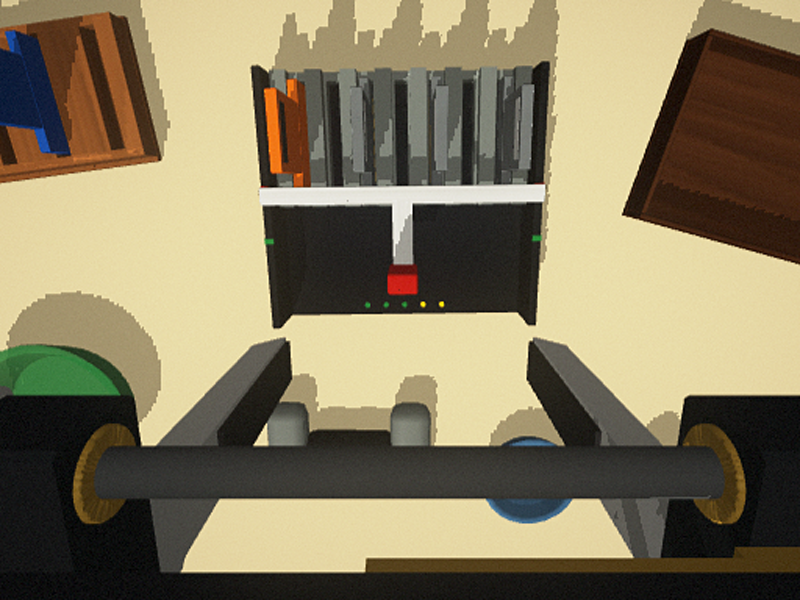

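```bash
python3 - <<'E'
from h import *
c=load('w2'); i=c['image'][30:215,150:365,::-1]; cv2.imwrite('pics/w2c.png',cv2.resize(i,None,fx=3.7,fy=3.2,interpolation=cv2.INTER_CUBIC) if 0 else cv2.resize(i,None,fx=3.2,fy=3.2,interpolation=cv2.INTER_CUBIC))
i=c['image'][0:125,0:110,::-1]; cv2.imwrite('pics/w2d.png',cv2.resize(i,None,fx=4.8,fy=4.8,interpolation=cv2.INTER_CUBIC))
E
```

```text
(no output)
```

View pics/w2c.png

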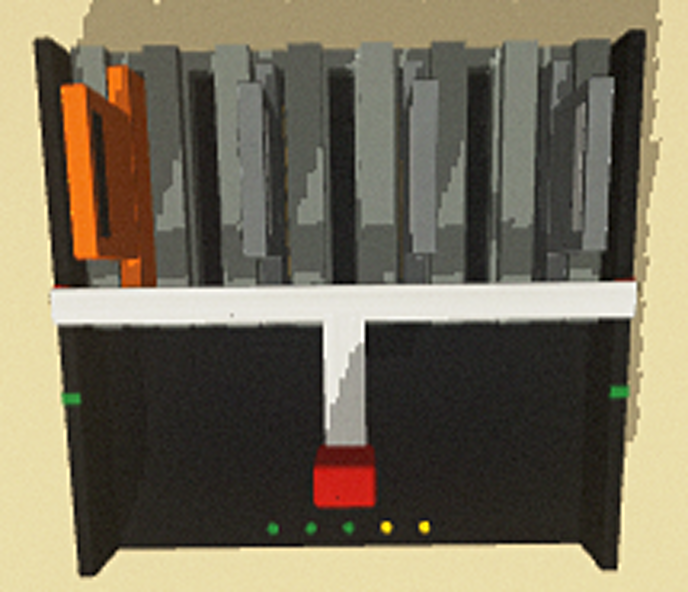

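View pics/w2d.png

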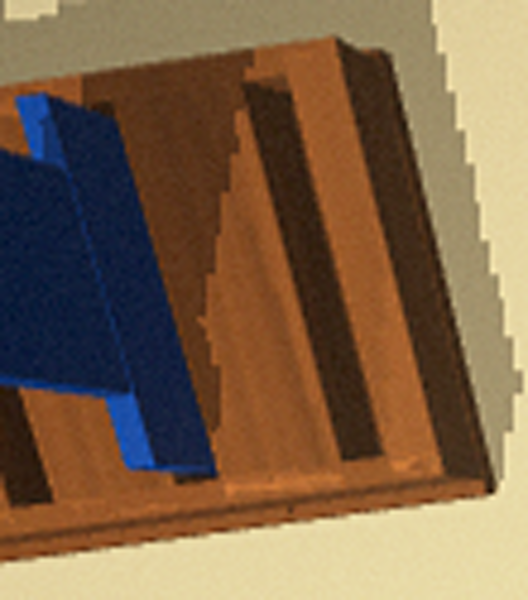

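```bash
python3 - <<'E'
from h import *
c=load('w2')
def P(x,y,h): return plane(c,(x+.5)/3.2-.5+150,(y+.5)/3.2-.5+30,h)
for n,x,y,h in [('grip',345,486,.084),('or',81.8,171,.096),('k0',252.5,169,.096),('k1',424.5,166,.096),('k2',597.8,163,.096),
 ('barL',52,306,.05),('barR',635,300,.05),('barLt',52,289,.05),('barLb',54,325,.05),('greenL',71,399,.044),('greenR',619,392,.044),
 ('chLt',36,38,.044),('chRt',645,30,.044),('chLb',80,575,.044),('chRb',617,570,.044)]:
    p=P(x,y,h); u,v=(x+.5)/3.2-.5+150,(y+.5)/3.2-.5+30
    print(n,p.round(4),'depth',world(c,u,v).round(4))
E
```

```text
grip [0.5895 0.015  0.084 ] depth [0.5892 0.015  0.0854]
or [ 0.5077 -0.069   0.096 ] depth [ 0.5077 -0.0691  0.0957]
k0 [ 0.501  -0.0221  0.096 ] depth [ 0.501  -0.022   0.0968]
k1 [0.494  0.0251 0.096 ] depth [0.4939 0.0251 0.0958]
k2 [0.4869 0.0726 0.096 ] depth [0.4871 0.0724 0.097 ]
barL [ 0.5488 -0.0888  0.05  ] depth [ 0.5488 -0.0885  0.0511]
barR [0.5216 0.1029 0.05  ] depth [0.5216 0.1032 0.0489]
barLt [ 0.5433 -0.0891  0.05  ] depth [ 0.5434 -0.0893  0.0495]
barLb [ 0.555  -0.0878  0.05  ] depth [ 0.5593 -0.1018  0.0024]
greenL [ 0.58   -0.0823  0.044 ] depth [ 0.5798 -0.0821  0.0449]
greenR [0.5528 0.1052 0.044 ] depth [0.5528 0.105  0.0447]
chLt [ 0.4664 -0.1004  0.044 ] depth [ 0.4666 -0.1     0.0452]
chRt [0.4389 0.0912 0.044 ] depth [0.4391 0.0909 0.045 ]
chLb [ 0.6433 -0.0752  0.044 ] depth [ 0.6433 -0.0752  0.0439]
chRb [0.6161 0.117  0.044 ] depth [ 6.279e-01  1.307e-01 -1.000e-04]
```

Call:
{"api": "send_rows", "payload": {
  "steps": [
    {"x": -0.4,"y": -0.4,"z": -2,"yaw": 0.7},
    {"x": 0,"y": 0,"z": -3,"yaw": 0},
    {"x": 0,"y": 0,"z": -3,"yaw": 0},
    {"x": 0,"y": 0,"z": -3,"yaw": 0},
    {"x": 0,"y": 0,"z": -2,"yaw": 0},
    {"x": 0,"y": 0,"z": -1.5,"yaw": 0},
    {"x": 0,"y": 0,"z": -1.2,"yaw": 0},
    {"x": 0,"y": 0,"z": 0,"yaw": 0},
    {"x": 0,"y": 0,"z": 0,"yaw": 0}
  ]
}}

```text
clock: 2.67
position: [0.5889, 0.0169, 0.0678]
eef_rot: [-3.141, -0.0, 1.716]
ft_force: [-0.5, -0.2, 0.3]
opening: 0.996
```

```bash
python3 - <<'E'
from h import *
o=monitor.observe(); print(o['clock'],o['position'],np.degrees(o['eef_rot']))
c=cap('wrist','w3')
cv2.imwrite('pics/w3b.png',cv2.resize(c['image'][:,:,::-1],(800,600),interpolation=cv2.INTER_CUBIC))
E
```

```text
2.6667 [0.58893828 0.0168647  0.06780441] [-1.79993512e+02 -2.60391971e-03  9.83208916e+01]
```

View pics/w3b.png

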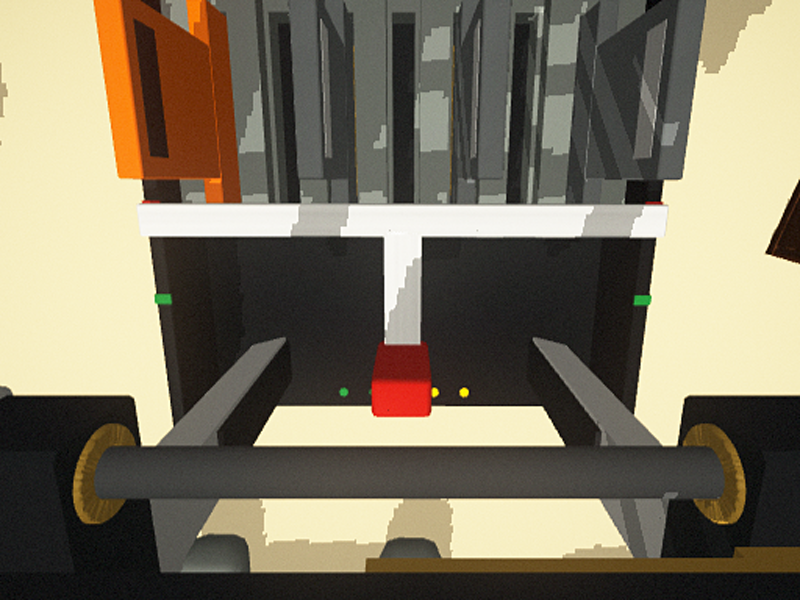

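Call:
{"api": "send_rows", "payload": {
  "steps": [
    {"x": 0,"y": -0.15,"z": 0,"yaw": 0},
    {"x": 0,"y": 0,"z": 0,"yaw": 0},
    {"x": 0,"y": 0,"z": 0,"yaw": 0},
    {"x": 0,"y": 0,"z": 0,"yaw": 0},
    {"x": 0,"y": 0,"z": 0,"yaw": 0},
    {"x": 0,"y": 0,"z": 0,"yaw": 0},
    {"x": 0,"y": 0,"z": 0,"yaw": 0},
    {"x": 0,"y": 0,"z": 0,"yaw": 0}
  ],
  "hand": -1
}}

```text
clock: 3.38
position: [0.5891, 0.0147, 0.0674]
eef_rot: [-3.142, -0.0, 1.715]
ft_force: [0.9, 1.1, 0.4]
opening: 0.464
```

Call:
{"api": "send_rows", "payload": {
  "steps": [
    {"x": 0,"y": 0,"z": 0,"yaw": 0},
    {"x": 0,"y": 0,"z": 0,"yaw": 0},
    {"x": 0,"y": 0,"z": 0,"yaw": 0},
    {"x": 0,"y": 0,"z": 0,"yaw": 0},
    {"x": 0,"y": 0,"z": 0,"yaw": 0},
    {"x": 0,"y": 0,"z": 0,"yaw": 0}
  ]
}}

```text
clock: 3.88
position: [0.5892, 0.0143, 0.0675]
eef_rot: [3.141, 0.0, 1.715]
ft_force: [1.5, -3.5, -1.5]
opening: 0.213
```

Call:
{"api": "send_rows", "payload": {
  "steps": [
    {"x": 0.5,"y": 0.07,"z": 0,"yaw": 0},
    {"x": 0.5,"y": 0.07,"z": 0,"yaw": 0},
    {"x": 0.5,"y": 0.07,"z": 0,"yaw": 0},
    {"x": 0.5,"y": 0.07,"z": 0,"yaw": 0},
    {"x": 0.5,"y": 0.07,"z": 0,"yaw": 0},
    {"x": 0.5,"y": 0.07,"z": 0,"yaw": 0},
    {"x": 0.2,"y": 0.03,"z": 0,"yaw": 0},
    {"x": 0,"y": 0,"z": 0,"yaw": 0},
    {"x": 0,"y": 0,"z": 0,"yaw": 0},
    {"x": 0,"y": 0,"z": 0,"yaw": 0}
  ]
}}

```text
clock: 4.72
position: [0.6203, 0.0189, 0.0673]
eef_rot: [-3.139, 0.0, 1.715]
ft_force: [-10.8, -6.6, 4.7]
opening: 0.21
```

Call:
{"api": "send_rows", "payload": {
  "steps": [
    {"x": 0,"y": 0,"z": 0,"yaw": 0},
    {"x": 0,"y": 0,"z": 0,"yaw": 0},
    {"x": 0,"y": 0,"z": 0,"yaw": 0},
    {"x": 0,"y": 0,"z": 0,"yaw": 0},
    {"x": 0,"y": 0,"z": 0,"yaw": 0},
    {"x": 0,"y": 0,"z": 1,"yaw": 0},
    {"x": 0,"y": 0,"z": 2,"yaw": 0},
    {"x": 0,"y": 0,"z": 3,"yaw": 0},
    {"x": 0,"y": 0,"z": 3,"yaw": 0},
    {"x": 0,"y": 0,"z": 3,"yaw": 0},
    {"x": 0,"y": 0,"z": 3,"yaw": 0},
    {"x": 0,"y": 0,"z": 0,"yaw": 0},
    {"x": 0,"y": 0,"z": 0,"yaw": 0}
  ],
  "hand": 1
}}

```text
clock: 5.8
position: [0.6216, 0.0193, 0.2197]
eef_rot: [3.138, 0.001, 1.715]
ft_force: [-0.1, -0.2, -1.0]
opening: 0.998
```

```bash
python3 - <<'E'
from h import *
o=monitor.observe(); print(o['clock'],o['position'],np.degrees(o['eef_rot']))
c=cap('wrist','w4')
cv2.imwrite('pics/w4b.png',cv2.resize(c['image'][:,:,::-1],(800,600),interpolation=cv2.INTER_CUBIC))
E
```

```text
5.8 [0.62155854 0.01927133 0.2197158 ] [1.79792192e+02 3.09875538e-02 9.82856889e+01]
```

View pics/w4b.png

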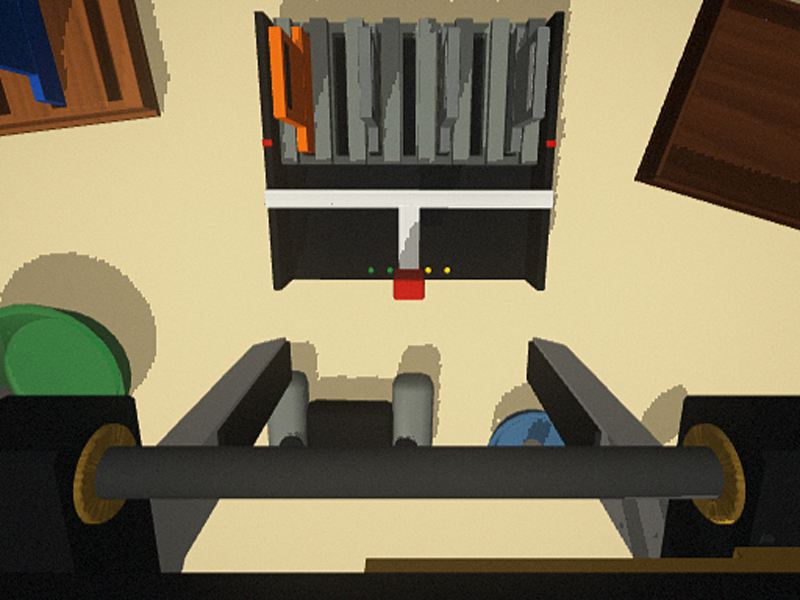

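Call:
{"api": "send_rows", "payload": {
  "steps": [
    {"x": -0.87,"y": -0.68,"z": 0,"yaw": -6.93},
    {"x": -0.87,"y": -0.68,"z": 0,"yaw": -6.93},
    {"x": -0.87,"y": -0.68,"z": 0,"yaw": -6.93},
    {"x": -0.87,"y": -0.68,"z": 0,"yaw": -6.93},
    {"x": -0.87,"y": -0.68,"z": 0,"yaw": -6.93},
    {"x": -0.87,"y": -0.68,"z": 0,"yaw": -6.93},
    {"x": -0.87,"y": -0.68,"z": 0,"yaw": -6.93},
    {"x": -0.87,"y": -0.68,"z": 0,"yaw": -6.93},
    {"x": -0.87,"y": -0.68,"z": 0,"yaw": -6.93},
    {"x": -0.87,"y": -0.68,"z": 0,"yaw": -6.93},
    {"x": -0.87,"y": -0.68,"z": -1,"yaw": -6.93},
    {"x": -0.87,"y": -0.68,"z": -2,"yaw": -6.93},
    {"x": -0.87,"y": -0.68,"z": -2,"yaw": -6.93},
    {"x": 0,"y": 0,"z": -2,"yaw": 0},
    {"x": 0,"y": 0,"z": -1,"yaw": 0},
    {"x": 0,"y": 0,"z": 0,"yaw": 0},
    {"x": 0,"y": 0,"z": 0,"yaw": 0}
  ]
}}

```text
clock: 7.27
position: [0.508, -0.069, 0.1373]
eef_rot: [-3.141, 0.001, 0.144]
ft_force: [0.7, -0.4, -0.7]
opening: 1.001
```

```bash
python3 - <<'E'
from h import *
o=monitor.observe(); print(o['clock'],o['position'],np.degrees(o['eef_rot']))
c=cap('wrist','w5')
cv2.imwrite('pics/w5b.png',cv2.resize(c['image'][:,:,::-1],(800,600),interpolation=cv2.INTER_CUBIC))
E
```

```text
7.2667 [ 0.50798541 -0.0690408   0.13727429] [-1.79974103e+02  6.30964172e-02  8.24774259e+00]
```

View pics/w5b.png

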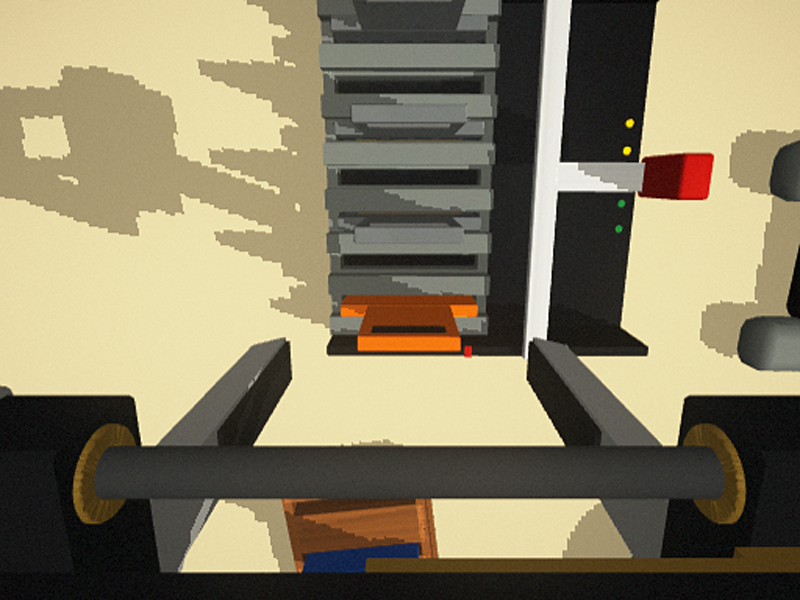

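Call:
{"api": "send_rows", "payload": {
  "steps": [
    {"x": 0,"y": 0,"z": -2,"yaw": 0},
    {"x": 0,"y": 0,"z": -2,"yaw": 0},
    {"x": 0,"y": 0,"z": -1.5,"yaw": 0},
    {"x": 0,"y": 0,"z": -1,"yaw": 0},
    {"x": 0,"y": 0,"z": 0,"yaw": 0}
  ]
}}

```text
clock: 7.73
position: [0.5076, -0.069, 0.0715]
eef_rot: [-3.141, 0.002, 0.143]
ft_force: [-0.2, -0.4, -0.9]
opening: 0.997
```

Call:
{"api": "send_rows", "payload": {
  "steps": [
    {"x": 0,"y": 0,"z": 0,"yaw": 0},
    {"x": 0,"y": 0,"z": 0,"yaw": 0},
    {"x": 0,"y": 0,"z": 0,"yaw": 0},
    {"x": 0,"y": 0,"z": 0,"yaw": 0},
    {"x": 0,"y": 0,"z": 0,"yaw": 0},
    {"x": 0,"y": 0,"z": 0,"yaw": 0},
    {"x": 0,"y": 0,"z": 0,"yaw": 0},
    {"x": 0,"y": 0,"z": 0,"yaw": 0},
    {"x": 0,"y": 0,"z": 0,"yaw": 0},
    {"x": 0,"y": 0,"z": 0,"yaw": 0},
    {"x": 0,"y": 0,"z": 0,"yaw": 0},
    {"x": 0,"y": 0,"z": 0,"yaw": 0}
  ],
  "hand": -1
}}

```text
clock: 8.73
position: [0.508, -0.0692, 0.0725]
eef_rot: [3.142, -0.0, 0.143]
ft_force: [-1.4, -0.4, 1.8]
opening: 0.49
```

Call:
{"api": "send_rows", "payload": {
  "steps": [
    {"x": 0,"y": 0,"z": 0.5,"yaw": 0},
    {"x": 0,"y": 0,"z": 1,"yaw": 0},
    {"x": 0,"y": 0,"z": 1.5,"yaw": 0},
    {"x": 0,"y": 0,"z": 2,"yaw": 0},
    {"x": 0,"y": 0,"z": 2.5,"yaw": 0},
    {"x": 0,"y": 0,"z": 3,"yaw": 0},
    {"x": 0,"y": 0,"z": 3,"yaw": 0},
    {"x": 0,"y": 0,"z": 2.5,"yaw": 0},
    {"x": 0,"y": 0,"z": 0,"yaw": 0},
    {"x": 0,"y": 0,"z": 0,"yaw": 0}
  ]
}}

```text
clock: 9.57
position: [0.5082, -0.0692, 0.2341]
eef_rot: [3.141, -0.003, 0.143]
ft_force: [0.1, -0.8, -1.6]
opening: 0.487
```

```bash
python3 - <<'E'
from h import *
o=monitor.observe(); print(o['clock'],o['position'],np.degrees(o['eef_rot']))
c=cap('wrist','w6');s=cap('scene','s6')
cv2.imwrite('pics/w6b.png',np.hstack([cv2.resize(c['image'][:,:,::-1],(400,300)),cv2.resize(s['image'][:,:,::-1],(400,300))]))
E
```

```text
9.5667 [ 0.50824921 -0.06923613  0.23408934] [ 1.79944811e+02 -1.56063483e-01  8.19284562e+00]
```

View pics/w6b.png

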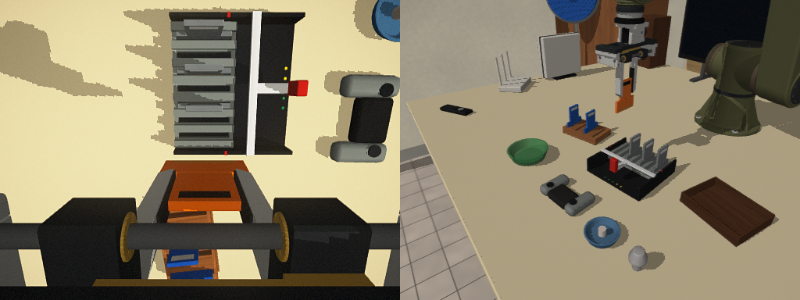

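```bash
python3 - <<'E'
from h import *
s=load('s6'); d=cap('side','d6')
i=s['image'][220:320,340:490,::-1]; cv2.imwrite('pics/s6c.png',cv2.resize(i,None,fx=5,fy=5,interpolation=cv2.INTER_CUBIC))
i=d['image'][285:384,240:360,::-1]; cv2.imwrite('pics/d6c.png',cv2.resize(i,None,fx=5,fy=5,interpolation=cv2.INTER_CUBIC))
E
```

```text
(no output)
```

View pics/s6c.png

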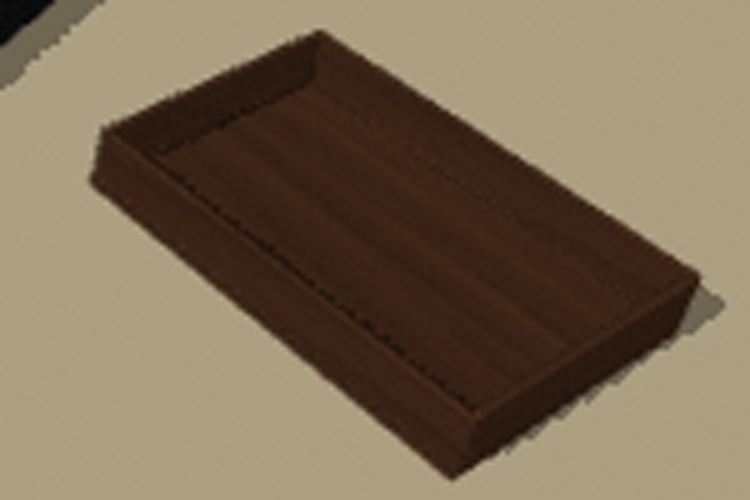

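View pics/d6c.png

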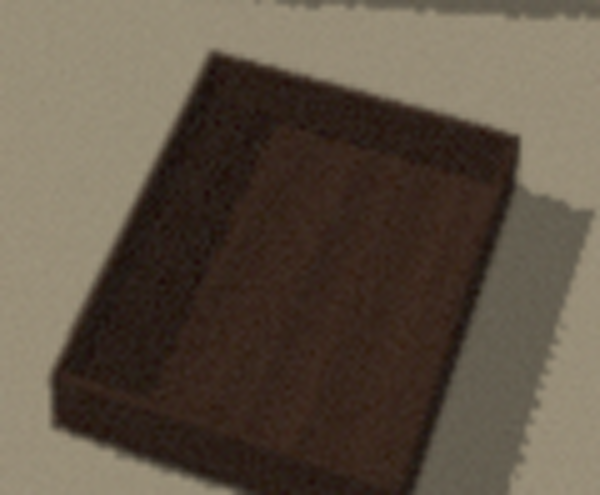

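```bash
python3 - <<'E'
from h import *
s=load('s6'); d=load('d6')
A=[plane(s,(x+.5)/5-.5+340,(y+.5)/5-.5+220,.03) for x,y in [(108,130),(320,32),(698,275),(470,412)]]
B=[plane(d,(x+.5)/5-.5+240,(y+.5)/5-.5+285,.03) for x,y in [(213,52),(519,136),(53,378)]]
A=np.array(A);B=np.array(B);print(A.round(4));print(B.round(4)); print('centre',A.mean(0),(B[1]+B[2])/2)
for i in range(4): e=A[(i+1)%4]-A[i]; print(np.linalg.norm(e),np.degrees(np.arctan2(e[1],e[0])))
print(np.linalg.norm(B[1]-B[0]),np.linalg.norm(B[2]-B[0]))
E
```

```text
[[0.5285 0.1807 0.03  ]
 [0.4037 0.197  0.03  ]
 [0.425  0.3623 0.03  ]
 [0.5497 0.3437 0.03  ]]
[[0.5276 0.1817 0.03  ]
 [0.4017 0.1977 0.03  ]
 [0.5493 0.3487 0.03  ]]
centre [0.47674383 0.270907   0.03      ] [0.47549551 0.27322226 0.03      ]
0.1257906245475006 172.58762956278815
0.16668770802696398 82.66882876238792
0.12611162739084048 -8.483662252991506
0.16432970908860228 -97.43424230851875
0.12688465291711062 0.16849996677962045
```

Call:
{"api": "send_rows", "payload": {
  "steps": [
    {"x": -0.2,"y": 1.5,"z": 0,"yaw": -1.3},
    {"x": -0.3,"y": 2.6,"z": 0,"yaw": -1.3},
    {"x": -0.3,"y": 3,"z": 0,"yaw": -1.3},
    {"x": -0.3,"y": 3,"z": 0,"yaw": -1.3},
    {"x": -0.3,"y": 3,"z": 0,"yaw": -1.3},
    {"x": -0.3,"y": 3,"z": 0,"yaw": -1.3},
    {"x": -0.3,"y": 3,"z": 0,"yaw": -1.3},
    {"x": -0.3,"y": 3,"z": 0,"yaw": -1.3},
    {"x": -0.3,"y": 3,"z": 0,"yaw": -1.3},
    {"x": -0.2,"y": 3,"z": 0,"yaw": -1.3},
    {"x": -0.2,"y": 3,"z": 0,"yaw": -1.3},
    {"x": -0.2,"y": 2,"z": 0,"yaw": -1.4},
    {"x": 0,"y": 0,"z": -2.5,"yaw": 0},
    {"x": 0,"y": 0,"z": -3,"yaw": 0},
    {"x": 0,"y": 0,"z": -3,"yaw": 0},
    {"x": 0,"y": 0,"z": -2,"yaw": 0},
    {"x": 0,"y": 0,"z": 0,"yaw": 0},
    {"x": 0,"y": 0,"z": 0,"yaw": 0}
  ]
}}

```text
clock: 11.22
position: [0.4755, 0.2616, 0.1266]
eef_rot: [3.14, 0.002, -0.131]
ft_force: [-0.5, 0.4, -0.1]
opening: 0.491
```

```bash
python3 - <<'E'
from h import *
o=monitor.observe(); print(o['clock'],o['position'],np.degrees(o['eef_rot']))
c=cap('wrist','w7');s=cap('scene','s7')
cv2.imwrite('pics/w7b.png',np.hstack([cv2.resize(c['image'][:,:,::-1],(400,300)),cv2.resize(s['image'][:,:,::-1],(400,300))]))
E
```

```text
11.2167 [0.47550432 0.26155071 0.12664849] [ 1.79913909e+02  1.35718719e-01 -7.51356744e+00]
```

View pics/w7b.png

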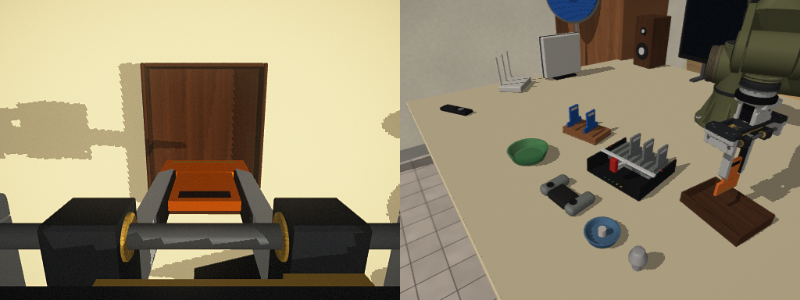

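```bash
python3 - <<'E'
from h import *
c=load('w7');s=load('s7');s6=load('s6')
k=512/400
for x,y in [(141,65),(267,64)]: print(plane(c,x*k,y*k,.03))
d=cv2.absdiff(s['image'],s6['image'])[220:320,340:490].max(2); print((d>40).sum())
A=[plane(s6,(x+.5)/5-.5+340,(y+.5)/5-.5+220,.03) for x,y in [(108,130),(320,32),(698,275),(470,412)]]
i=s['image'][200:320,340:490,::-1].copy(); cv2.imwrite('pics/s7c.png',cv2.resize(i,None,fx=5,fy=5,interpolation=cv2.INTER_CUBIC))
E
```

```text
[0.42406382 0.36305488 0.03      ]
[0.55083607 0.34739267 0.03      ]
1628
```

View pics/s7c.png

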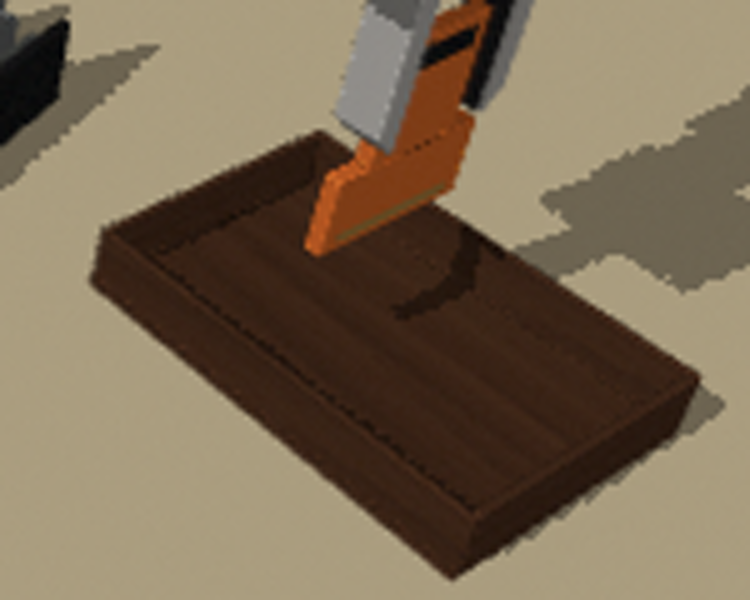

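Call:
{"api": "send_rows", "payload": {
  "steps": [
    {"x": 0,"y": 0.9,"z": -1.5,"yaw": 0},
    {"x": 0,"y": 0,"z": -1.5,"yaw": 0},
    {"x": 0,"y": 0,"z": -1,"yaw": 0},
    {"x": 0,"y": 0,"z": -0.7,"yaw": 0},
    {"x": 0,"y": 0,"z": -0.6,"yaw": 0},
    {"x": 0,"y": 0,"z": 0,"yaw": 0},
    {"x": 0,"y": 0,"z": 0,"yaw": 0}
  ]
}}

```text
clock: 11.9
position: [0.4762, 0.2708, 0.0749]
eef_rot: [-3.141, -0.0, -0.131]
ft_force: [0.1, 0.8, -0.9]
opening: 0.486
```

Call:
{"api": "send_rows", "payload": {
  "steps": [
    {"x": 0,"y": 0,"z": 0,"yaw": 0},
    {"x": 0,"y": 0,"z": 0,"yaw": 0},
    {"x": 0,"y": 0,"z": 0,"yaw": 0},
    {"x": 0,"y": 0,"z": 0,"yaw": 0},
    {"x": 0,"y": 0,"z": 0,"yaw": 0},
    {"x": 0,"y": 0,"z": 0,"yaw": 0},
    {"x": 0,"y": 0,"z": 0,"yaw": 0},
    {"x": 0,"y": 0,"z": 0,"yaw": 0},
    {"x": 0,"y": 0,"z": 1,"yaw": 0},
    {"x": 0,"y": 0,"z": 2,"yaw": 0},
    {"x": 0,"y": 0,"z": 2.5,"yaw": 0},
    {"x": 0,"y": 0,"z": 3,"yaw": 0},
    {"x": 0,"y": 0,"z": 3,"yaw": 0},
    {"x": 0,"y": 0,"z": 3,"yaw": 0},
    {"x": 0,"y": 0,"z": 0,"yaw": 0}
  ],
  "hand": 1
}}

```text
clock: 13.15
position: [0.4775, 0.2715, 0.2263]
eef_rot: [-3.137, -0.008, -0.131]
ft_force: [0.7, 0.1, 0.7]
opening: 1.0
```

```bash
python3 - <<'E'
from h import *
o=monitor.observe(); print(o['clock'],o['position'],np.degrees(o['eef_rot']))
c=cap('wrist','w8');s=cap('scene','s8')
cv2.imwrite('pics/w8b.png',np.hstack([cv2.resize(c['image'][:,:,::-1],(400,300)),cv2.resize(s['image'][:,:,::-1],(400,300))]))
E
```

```text
13.15 [0.47749323 0.27154703 0.22625571] [-179.71004802   -0.43825167   -7.51147507]
```

View pics/w8b.png

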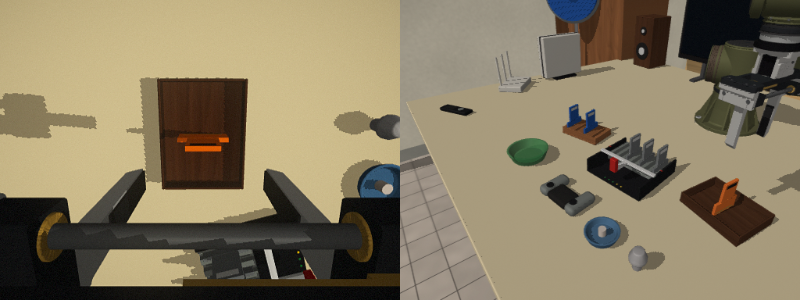

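Call:
{"api": "send_rows", "payload": {
  "steps": [
    {"x": 0.2,"y": -2,"z": 0,"yaw": 1.4},
    {"x": 0.2,"y": -3.3,"z": 0,"yaw": 1.4},
    {"x": 0.2,"y": -3.6,"z": 0,"yaw": 1.4},
    {"x": 0.2,"y": -3.6,"z": 0,"yaw": 1.4},
    {"x": 0.2,"y": -3.6,"z": 0,"yaw": 1.4},
    {"x": 0.2,"y": -3.6,"z": 0,"yaw": 1.4},
    {"x": 0.2,"y": -3.6,"z": 0,"yaw": 1.4},
    {"x": 0.2,"y": -3.6,"z": 0,"yaw": 1.4},
    {"x": 0.2,"y": -3.6,"z": 0,"yaw": 1.4},
    {"x": 0.2,"y": -3.6,"z": 0,"yaw": 1.4},
    {"x": 0.2,"y": -3.6,"z": 0,"yaw": 1.4},
    {"x": 0.2,"y": -3.6,"z": 0,"yaw": 1.4},
    {"x": 0.2,"y": -3.6,"z": 0,"yaw": 1.4},
    {"x": 0.2,"y": -3.6,"z": 0,"yaw": 1.4},
    {"x": 0.2,"y": -3.6,"z": 0,"yaw": 1.4},
    {"x": 0,"y": 0,"z": 0,"yaw": 0},
    {"x": 0,"y": 0,"z": 0,"yaw": 0}
  ]
}}

```text
clock: 14.67
position: [0.5052, -0.2513, 0.2178]
eef_rot: [-3.14, 0.002, 0.233]
ft_force: [-0.9, 0.3, 0.1]
opening: 0.999
```

```bash
python3 - <<'E'
from h import *
o=monitor.observe(); print(o['clock'],o['position'],np.degrees(o['eef_rot']))
c=cap('wrist','w9')
cv2.imwrite('pics/w9b.png',cv2.resize(c['image'][:,:,::-1],(800,600),interpolation=cv2.INTER_CUBIC))
E
```

```text
14.6667 [ 0.50524994 -0.25132082  0.21781684] [-1.79889466e+02  1.13554434e-01  1.33425315e+01]
```

View pics/w9b.png

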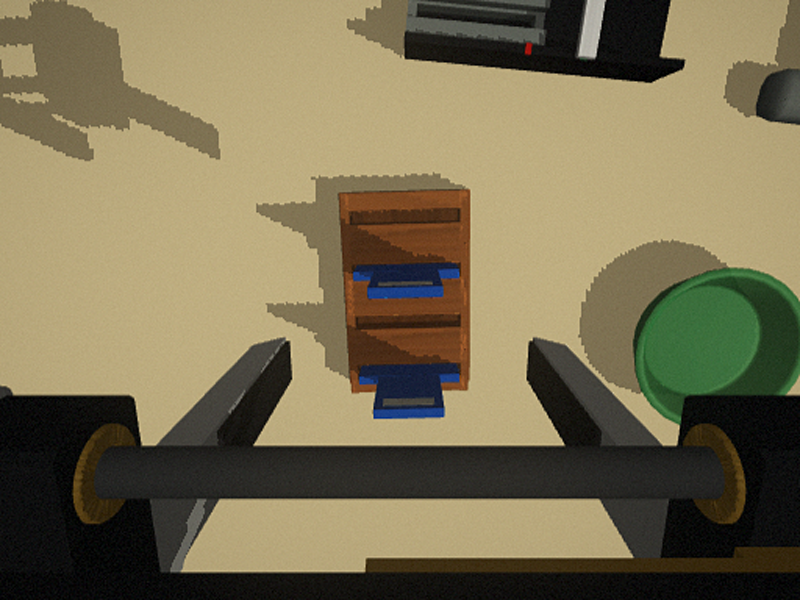

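```bash
python3 - <<'E'
from h import *
c=load('w9')
i=c['image'][110:275,205:315,::-1]; cv2.imwrite('pics/w9c.png',cv2.resize(i,None,fx=3.6*2,fy=3.6*2,interpolation=cv2.INTER_CUBIC)[:594] if 0 else cv2.resize(i,None,fx=3.6,fy=3.6,interpolation=cv2.INTER_CUBIC))
# blue top faces: cloud z>0.09
W=cloud(c); hsv=cv2.cvtColor(c['image'],cv2.COLOR_RGB2HSV)
for lo,hi in [(-.29,-.22),(-.37,-.29)]:
    m=(hsv[...,0]>100)&(hsv[...,0]<130)&(hsv[...,1]>120)&(W[...,2]>.091)&(W[...,2]<.102)&(W[...,1]>lo)&(W[...,1]<hi)
    P=W[m]; r=cv2.minAreaRect(P[:,:2].astype(np.float32)*1000); print(len(P),P.mean(0),r, np.median(P[:,2]))
    v,u=np.where(m); print(u.min(),u.max(),v.min(),v.max())
E
```

```text
354 [ 0.50178574 -0.24756631  0.09619607] ((502.1189880371094, -247.72335815429688), (45.47890090942383, 7.097917079925537), 15.013580322265625) 0.09627709190705677
235 283 182 190
339 [ 0.52212368 -0.3243533   0.09594838] ((522.4712524414062, -324.84307861328125), (44.85482406616211, 7.259191989898682), 15.106308937072754) 0.09614329987697891
239 283 258 267
```

View pics/w9c.png

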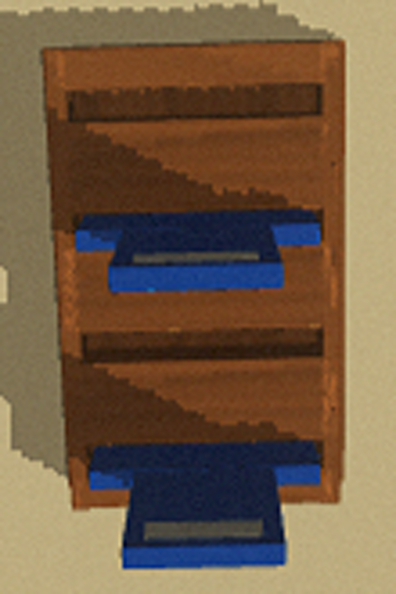

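```bash
python3 - <<'E'
from h import *
c=load('w9');W=cloud(c); hsv=cv2.cvtColor(c['image'],cv2.COLOR_RGB2HSV)
e=np.array([-np.sin(np.radians(14.9)),np.cos(np.radians(14.9))])
for lo,hi in [(-.29,-.22),(-.37,-.29)]:
    for zl,zh in [(.036,.0445),(.091,.102)]:
        m=(hsv[...,0]>100)&(hsv[...,0]<130)&(hsv[...,1]>120)&(W[...,2]>zl)&(W[...,2]<zh)&(W[...,1]>lo)&(W[...,1]<hi)&((hsv[...,2]>120)|(zl>.06))
        P=W[m]; q=P[:,:2]@e; print(len(P),'centre y',(np.percentile(q,3)+np.percentile(q,97))/2,'span',np.percentile(q,97)-np.percentile(q,3),P[:,2].mean())
    
for u0,v0 in [(300,235),(90,240),(105,480),(310,475)]: print(plane(c,u0/3.6+205,v0/3.6+110,.041)[:2]@e, world(c,u0/3.6+205,v0/3.6+110))
E
```

```text
104 centre y -0.3685937342744765 span 0.00555636980941826 0.041334040540601885
354 centre y -0.3683318525845032 span 0.006418703631169309 0.09619607322763038
83 centre y -0.4486471873129441 span 0.005062266487154576 0.041432294467390184
339 centre y -0.44810425699570966 span 0.006598349063706155 0.09594837995097479
-0.36930980404205976 [ 0.533348   -0.2400575   0.04192817]
-0.3691986537777089 [ 0.47048326 -0.25670487  0.04175579]
-0.4494143436878836 [ 0.49187398 -0.33399229  0.04140365]
-0.4493636180428186 [ 0.5568366  -0.31692222  0.04080787]
```

Call:
{"api": "send_rows", "payload": {
  "steps": [
    {"x": -0.32,"y": 0.36,"z": -2,"yaw": 1.6},
    {"x": 0,"y": 0,"z": -3,"yaw": 0},
    {"x": 0,"y": 0,"z": -3,"yaw": 0},
    {"x": 0,"y": 0,"z": -2.5,"yaw": 0},
    {"x": 0,"y": 0,"z": -2,"yaw": 0},
    {"x": 0,"y": 0,"z": -1.2,"yaw": 0},
    {"x": 0,"y": 0,"z": -0.8,"yaw": 0},
    {"x": 0,"y": 0,"z": 0,"yaw": 0},
    {"x": 0,"y": 0,"z": 0,"yaw": 0}
  ]
}}

```text
clock: 15.47
position: [0.5031, -0.2464, 0.0751]
eef_rot: [3.141, -0.0, 0.264]
ft_force: [0.1, -0.4, 0.7]
opening: 1.0
```

```bash
python3 - <<'E'
from h import *
o=monitor.observe(); print(o['clock'],o['position'],np.degrees(o['eef_rot']))
c=cap('wrist','w10')
cv2.imwrite('pics/w10b.png',cv2.resize(c['image'][:,:,::-1],(800,600),interpolation=cv2.INTER_CUBIC))
E
```

```text
15.4667 [ 0.50314236 -0.24639123  0.07511643] [ 1.79975925e+02 -2.52746513e-02  1.51128182e+01]
```

View pics/w10b.png

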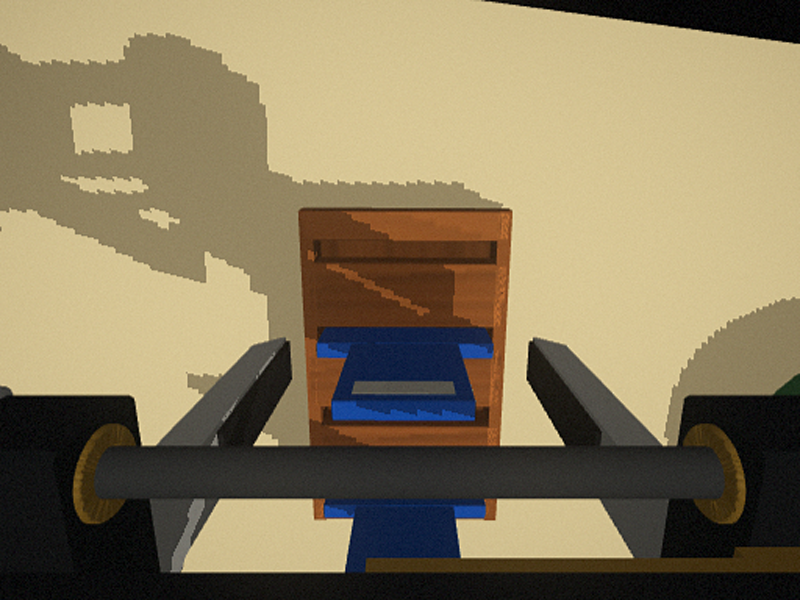

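Call:
{"api": "send_rows", "payload": {
  "steps": [
    {"x": -0.15,"y": -0.13,"z": -0.3,"yaw": -0.2},
    {"x": 0,"y": 0,"z": 0,"yaw": 0},
    {"x": 0,"y": 0,"z": 0,"yaw": 0},
    {"x": 0,"y": 0,"z": 0,"yaw": 0},
    {"x": 0,"y": 0,"z": 0,"yaw": 0},
    {"x": 0,"y": 0,"z": 0,"yaw": 0},
    {"x": 0,"y": 0,"z": 0,"yaw": 0},
    {"x": 0,"y": 0,"z": 0,"yaw": 0},
    {"x": 0,"y": 0,"z": 0,"yaw": 0},
    {"x": 0,"y": 0,"z": 0,"yaw": 0},
    {"x": 0,"y": 0,"z": 0,"yaw": 0},
    {"x": 0,"y": 0,"z": 0,"yaw": 0},
    {"x": 0,"y": 0,"z": 0,"yaw": 0}
  ],
  "hand": -1
}}

```text
clock: 16.6
position: [0.5013, -0.2479, 0.0715]
eef_rot: [3.142, -0.0, 0.26]
ft_force: [1.1, -0.5, 0.3]
opening: 0.491
```

```bash
python3 - <<'E'
from h import *
o=monitor.observe(); print(o['clock'],o['position'],np.degrees(o['eef_rot']),o['opening'],o['ft_force'])
E
```

```text
16.6 [ 0.50130056 -0.2479083   0.07146475] [ 1.79999657e+02 -1.33375555e-03  1.48882006e+01] 0.4913171690571761 [ 1.08148836 -0.48082494  0.28283628]
```

Call:
{"api": "send_rows", "payload": {
  "steps": [
    {"x": 0,"y": 0,"z": 0.5,"yaw": 0},
    {"x": 0,"y": 0,"z": 1.5,"yaw": 0},
    {"x": 0,"y": 0,"z": 2.5,"yaw": 0},
    {"x": 0,"y": 0,"z": 3,"yaw": 0},
    {"x": 0,"y": 0,"z": 3,"yaw": 0},
    {"x": 0,"y": 1,"z": 1.5,"yaw": -0.7},
    {"x": 0,"y": 2,"z": 0,"yaw": -0.7},
    {"x": 0,"y": 3,"z": 0,"yaw": -0.7},
    {"x": 0,"y": 3,"z": 0,"yaw": -0.7},
    {"x": 0,"y": 3,"z": 0,"yaw": -0.7},
    {"x": -0.1,"y": 3,"z": 0,"yaw": -0.7},
    {"x": -0.1,"y": 3,"z": 0,"yaw": -0.7},
    {"x": -0.1,"y": 3,"z": 0,"yaw": -0.7},
    {"x": 0,"y": 2,"z": 0,"yaw": -0.7},
    {"x": 0,"y": 1.3,"z": 0,"yaw": -0.45},
    {"x": 0,"y": 0.7,"z": 0,"yaw": 0},
    {"x": 0,"y": 0,"z": 0,"yaw": 0},
    {"x": 0,"y": 0,"z": 0,"yaw": 0},
    {"x": 0,"y": 0,"z": 0,"yaw": 0}
  ]
}}

```text
clock: 18.18
position: [0.4983, 0.0013, 0.1915]
eef_rot: [3.141, 0.0, 0.142]
ft_force: [-0.9, -0.1, -0.7]
opening: 0.491
```

```bash
python3 - <<'E'
from h import *
o=monitor.observe(); print(o['clock'],o['position'],np.degrees(o['eef_rot']))
c=cap('wrist','w11')
cv2.imwrite('pics/w11b.png',cv2.resize(c['image'][:,:,::-1],(800,600),interpolation=cv2.INTER_CUBIC))
W=cloud(c); hsv=cv2.cvtColor(c['image'],cv2.COLOR_RGB2HSV); tz=o['position'][2]
m=(hsv[...,0]>100)&(hsv[...,0]<130)&(hsv[...,1]>120)&(abs(W[...,1]-o['position'][1])<.06)&(abs(W[...,0]-o['position'][0])<.06)
ex=np.array([np.cos(np.radians(8.15)),np.sin(np.radians(8.15))]);ey=np.array([-ex[1],ex[0]])
Q=W-o['position']
for zl,zh in [(.02,.03),(-.034,-.026)]:
    mm=m&(Q[...,2]>zl)&(Q[...,2]<zh); P=W[mm]
    if len(P)>5:
        q=P[:,:2]@ey; x=P[:,:2]@ex; print(len(P),'yc',(np.percentile(q,2)+np.percentile(q,98))/2,np.percentile(q,[2,98]),'xc',(x.min()+x.max())/2,x.min(),x.max(),P[:,2].mean(),cv2.minAreaRect(P[:,:2].astype(np.float32)*1000))
print('slot0 target', np.array([.4977,.0018])@ey,np.array([.4977,.0018])@ex)
E
```

```text
18.1833 [0.49831722 0.00132326 0.19148075] [1.79992625e+02 3.11735501e-03 8.11065836e+00]
1593 yc -0.0691728645623502 [-0.07277177 -0.06557396] xc 0.4939036417593148 0.47096218981340193 0.5168450937052277 0.2158083938430566 ((498.7791442871094, 1.3278837203979492), (45.88371276855469, 8.579815864562988), 7.799326419830322)
319 yc -0.06641412019501797 [-0.0672207  -0.06560755] xc 0.4941080391480144 0.4567285559377106 0.5314875223583181 0.16132057526351704 ((498.6825256347656, 3.258145809173584), (74.75895690917969, 3.893080234527588), 8.143895149230957)
slot0 target -0.06877468800798045 0.4929285671265208
```

View pics/w11b.png

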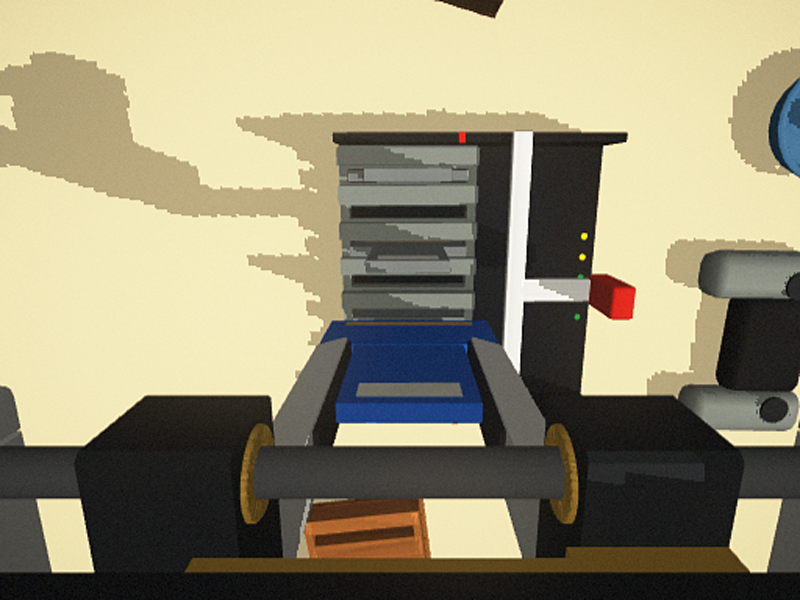

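```bash
python3 - <<'E'
from h import *
c=load('w2')
i=c['image'][40:125,195:320,::-1]; cv2.imwrite('pics/w2e.png',cv2.resize(i,None,fx=6,fy=6,interpolation=cv2.INTER_CUBIC))
ex=np.array([np.cos(np.radians(8.15)),np.sin(np.radians(8.15))]);ey=np.array([-ex[1],ex[0]])
W=cloud(c)-np.array([.4977,.0018,0]); Y=W[...,:2]@ey; X=W[...,:2]@ex
m=(abs(X)<.015)
# rib tops height profile versus dock y
for b in np.arange(-.096,.097,.002):
    mm=m&(abs(Y-b)<.001); 
    if mm.sum(): print('%.3f:%.3f'%(b,np.median(W[mm][:,2])),end='  ')
E
```

```text
-0.096:0.044  -0.094:0.045  -0.092:0.043  -0.076:0.096  -0.074:0.096  -0.072:0.096  -0.070:0.096  -0.068:0.065  -0.066:0.031  -0.064:0.030  -0.062:0.030  -0.060:0.030  -0.058:0.030  -0.056:0.030  -0.054:0.021  -0.052:0.009  -0.050:0.006  -0.048:0.006  -0.046:0.007  -0.044:0.020  -0.042:0.031  -0.040:0.030  -0.038:0.030  -0.036:0.030  -0.028:0.096  -0.026:0.096  -0.024:0.096  -0.022:0.096  -0.020:0.059  -0.018:0.030  -0.016:0.030  -0.014:0.030  -0.012:0.030  -0.010:0.031  -0.008:0.030  -0.006:0.021  -0.004:0.007  -0.002:0.006  0.000:0.006  0.002:0.006  0.004:0.018  0.006:0.028  0.008:0.030  0.010:0.030  0.012:0.030  0.014:0.030  0.016:0.030  0.018:0.020  0.020:0.069  0.022:0.096  0.024:0.096  0.026:0.096  0.028:0.095  0.032:0.031  0.034:0.030  0.036:0.030  0.038:0.030  0.040:0.030  0.042:0.020  0.044:0.020  0.046:0.007  0.048:0.006  0.050:0.006  0.052:0.011  0.054:0.025  0.056:0.030  0.058:0.030  0.060:0.030  0.062:0.030  0.064:0.030  0.066:0.030  0.068:0.065  0.070:0.096  0.072:0.096  0.074:0.096  0.076:0.095  0.090:0.039  0.092:0.041  0.094:0.044  0.096:0.044
```

View pics/w2e.png

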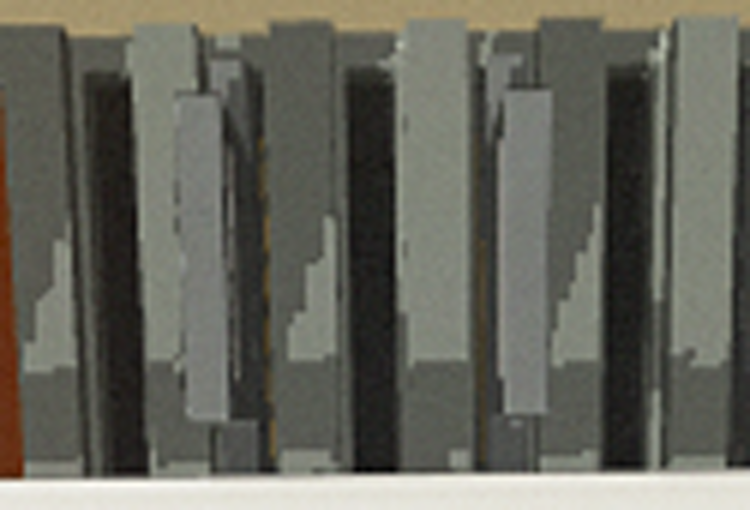

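Call:
{"api": "send_rows", "payload": {
  "steps": [
    {"x": -0.1,"y": 0.03,"z": -1.5,"yaw": 0},
    {"x": 0,"y": 0,"z": -2.5,"yaw": 0},
    {"x": 0,"y": 0,"z": -2.5,"yaw": 0},
    {"x": 0,"y": 0,"z": -1.5,"yaw": 0},
    {"x": 0,"y": 0,"z": -0.5,"yaw": 0},
    {"x": 0,"y": 0,"z": -0.5,"yaw": 0},
    {"x": 0,"y": 0,"z": -0.5,"yaw": 0},
    {"x": 0,"y": 0,"z": 0,"yaw": 0},
    {"x": 0,"y": 0,"z": 0,"yaw": 0}
  ]
}}

```text
clock: 18.98
position: [0.4976, 0.0022, 0.097]
eef_rot: [3.141, -0.001, 0.142]
ft_force: [-0.4, -0.4, -0.4]
opening: 0.487
```

Call:
{"api": "send_rows", "payload": {
  "steps": [
    {"x": 0,"y": 0,"z": -0.5,"yaw": 0},
    {"x": 0,"y": 0,"z": -0.5,"yaw": 0},
    {"x": 0,"y": 0,"z": -0.5,"yaw": 0},
    {"x": 0,"y": 0,"z": -0.3,"yaw": 0},
    {"x": 0,"y": 0,"z": 0,"yaw": 0},
    {"x": 0,"y": 0,"z": 0,"yaw": 0}
  ]
}}

```text
clock: 19.48
position: [0.4972, 0.0024, 0.0782]
eef_rot: [-3.141, 0.0, 0.142]
ft_force: [0.4, -0.0, -0.2]
opening: 0.484
```

Call:
{"api": "send_rows", "payload": {
  "steps": [
    {"x": 0,"y": 0,"z": -0.3,"yaw": 0},
    {"x": 0,"y": 0,"z": -0.2,"yaw": 0},
    {"x": 0,"y": 0,"z": -0.2,"yaw": 0},
    {"x": 0,"y": 0,"z": -0.1,"yaw": 0},
    {"x": 0,"y": 0,"z": 0,"yaw": 0},
    {"x": 0,"y": 0,"z": 0,"yaw": 0}
  ]
}}

```text
clock: 19.98
position: [0.4974, 0.0024, 0.0714]
eef_rot: [3.141, -0.0, 0.142]
ft_force: [-6.5, -0.4, 15.2]
opening: 0.489
```

Call:
{"api": "send_rows", "payload": {
  "steps": [
    {"x": 0,"y": 0,"z": 0,"yaw": 0},
    {"x": 0,"y": 0,"z": 0,"yaw": 0},
    {"x": 0,"y": 0,"z": 0,"yaw": 0},
    {"x": 0,"y": 0,"z": 0,"yaw": 0},
    {"x": 0,"y": 0,"z": 0,"yaw": 0},
    {"x": 0,"y": 0,"z": 0,"yaw": 0},
    {"x": 0,"y": 0,"z": 0,"yaw": 0},
    {"x": 0,"y": 0,"z": 1,"yaw": 0},
    {"x": 0,"y": 0,"z": 2,"yaw": 0},
    {"x": 0,"y": 0,"z": 3,"yaw": 0},
    {"x": 0,"y": 0,"z": 3,"yaw": 0},
    {"x": 0,"y": 0,"z": 3,"yaw": 0},
    {"x": 0,"y": 0,"z": 2,"yaw": 0},
    {"x": 0,"y": 0,"z": 0,"yaw": 0},
    {"x": 0,"y": 0,"z": 0,"yaw": 0}
  ],
  "hand": 1
}}

```text
clock: 21.23
position: [0.4975, 0.0024, 0.2117]
eef_rot: [3.141, -0.002, 0.142]
ft_force: [-1.0, -0.5, 0.1]
opening: 0.998
```

```bash
python3 - <<'E'
from h import *
o=monitor.observe(); print(o['clock'],o['position'],np.degrees(o['eef_rot']))
c=cap('wrist','w12');s=cap('scene','s12')
cv2.imwrite('pics/w12b.png',np.hstack([cv2.resize(c['image'][:,:,::-1],(400,300)),cv2.resize(s['image'][:,:,::-1],(400,300))]))
W=cloud(c); hsv=cv2.cvtColor(c['image'],cv2.COLOR_RGB2HSV)
m=(hsv[...,0]>100)&(hsv[...,0]<130)&(hsv[...,1]>120)&(abs(W[...,1])<.06)&(W[...,2]>.08); P=W[m]; print(np.percentile(P[:,2],[5,50,95]))
t=P[P[:,2]>.092]; print(cv2.minAreaRect(t[:,:2].astype(np.float32)*1000))
E
```

```text
21.2333 [0.49749957 0.00238637 0.21170738] [ 1.79972418e+02 -1.29192695e-01  8.13979580e+00]
[0.09317482 0.09726983 0.32626758]
((495.1790466308594, 17.914222717285156), (134.57672119140625, 37.59917449951172), 8.262502670288086)
```

View pics/w12b.png

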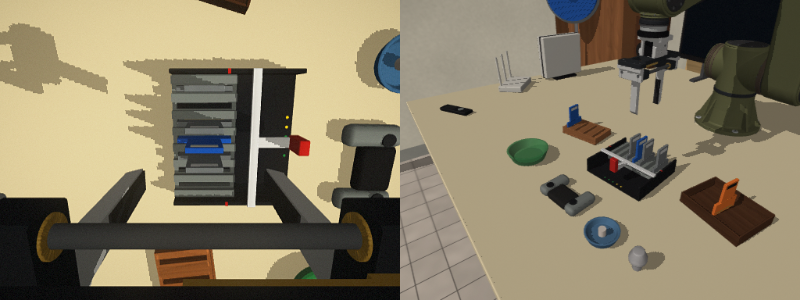

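Call:
{"api": "send_rows", "payload": {
  "steps": [
    {"x": 0.1,"y": -1.5,"z": 0,"yaw": 0.5},
    {"x": 0.2,"y": -2.7,"z": 0,"yaw": 0.6},
    {"x": 0.2,"y": -3,"z": 0,"yaw": 0.6},
    {"x": 0.2,"y": -3,"z": 0,"yaw": 0.6},
    {"x": 0.2,"y": -3,"z": 0,"yaw": 0.6},
    {"x": 0.2,"y": -3,"z": 0,"yaw": 0.6},
    {"x": 0.2,"y": -3,"z": 0,"yaw": 0.6},
    {"x": 0.2,"y": -3,"z": 0,"yaw": 0.6},
    {"x": 0.2,"y": -3,"z": 0,"yaw": 0.6},
    {"x": 0.2,"y": -3,"z": 0,"yaw": 0.6},
    {"x": 0.3,"y": -3,"z": 0,"yaw": 0.5},
    {"x": 0.3,"y": -1.5,"z": 0,"yaw": 0.4},
    {"x": 0,"y": 0,"z": -2,"yaw": 0},
    {"x": 0,"y": 0,"z": -3,"yaw": 0},
    {"x": 0,"y": 0,"z": -2.5,"yaw": 0},
    {"x": 0,"y": 0,"z": -1,"yaw": 0},
    {"x": 0,"y": 0,"z": 0,"yaw": 0},
    {"x": 0,"y": 0,"z": 0,"yaw": 0}
  ]
}}

```text
clock: 22.83
position: [0.5224, -0.3246, 0.1257]
eef_rot: [-3.141, 0.0, 0.261]
ft_force: [-0.5, 0.5, -0.1]
opening: 1.003
```

```bash
python3 - <<'E'
from h import *
o=monitor.observe(); print(o['clock'],o['position'],np.degrees(o['eef_rot']))
c=cap('wrist','w13')
cv2.imwrite('pics/w13b.png',cv2.resize(c['image'][:,:,::-1],(800,600),interpolation=cv2.INTER_CUBIC))
W=cloud(c); hsv=cv2.cvtColor(c['image'],cv2.COLOR_RGB2HSV)
m=(hsv[...,0]>100)&(hsv[...,0]<130)&(hsv[...,1]>120)&(W[...,2]>.091)&(W[...,2]<.102)&(W[...,1]>-.36)&(W[...,1]<-.29)
print(cv2.minAreaRect(W[m][:,:2].astype(np.float32)*1000))
E
```

```text
22.8333 [ 0.52237854 -0.32457702  0.12566162] [-1.79972964e+02  2.14369875e-02  1.49454974e+01]
((522.55517578125, -324.99847412109375), (44.928367614746094, 7.893115043640137), 14.574411392211914)
```

View pics/w13b.png

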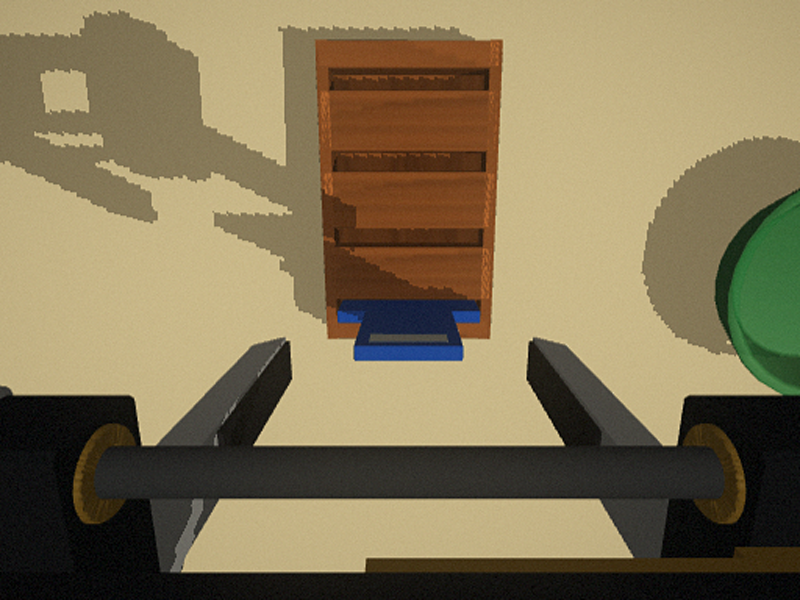

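Centred; descend and grip.

Call:
{"api": "send_rows", "payload": {
  "steps": [
    {"x": 0,"y": -0.03,"z": -2,"yaw": 0},
    {"x": 0,"y": 0,"z": -1.5,"yaw": 0},
    {"x": 0,"y": 0,"z": -1,"yaw": 0},
    {"x": 0,"y": 0,"z": -0.8,"yaw": 0},
    {"x": 0,"y": 0,"z": 0,"yaw": 0},
    {"x": 0,"y": 0,"z": 0,"yaw": 0}
  ]
}}

```text
clock: 23.38
position: [0.5226, -0.325, 0.0731]
eef_rot: [3.141, -0.0, 0.261]
ft_force: [0.9, -0.2, 0.2]
opening: 0.998
```

Call:
{"api": "send_rows", "payload": {
  "steps": [
    {"x": 0,"y": 0,"z": 0,"yaw": 0},
    {"x": 0,"y": 0,"z": 0,"yaw": 0},
    {"x": 0,"y": 0,"z": 0,"yaw": 0},
    {"x": 0,"y": 0,"z": 0,"yaw": 0},
    {"x": 0,"y": 0,"z": 0,"yaw": 0},
    {"x": 0,"y": 0,"z": 0,"yaw": 0},
    {"x": 0,"y": 0,"z": 0,"yaw": 0},
    {"x": 0,"y": 0,"z": 0,"yaw": 0},
    {"x": 0,"y": 0,"z": 0,"yaw": 0},
    {"x": 0,"y": 0,"z": 0,"yaw": 0},
    {"x": 0,"y": 0,"z": 0,"yaw": 0},
    {"x": 0,"y": 0,"z": 0,"yaw": 0}
  ],
  "hand": -1
}}

```text
clock: 24.38
position: [0.5223, -0.3249, 0.0724]
eef_rot: [-3.142, 0.0, 0.261]
ft_force: [0.3, 0.7, -0.6]
opening: 0.488
```

Call:
{"api": "send_rows", "payload": {
  "steps": [
    {"x": 0,"y": 0,"z": 0.5,"yaw": 0},
    {"x": 0,"y": 0,"z": 1.5,"yaw": 0},
    {"x": 0,"y": 0,"z": 2.5,"yaw": 0},
    {"x": 0,"y": 0,"z": 3,"yaw": 0},
    {"x": 0,"y": 0,"z": 3,"yaw": 0},
    {"x": -0.1,"y": 1,"z": 1.5,"yaw": -0.6},
    {"x": -0.2,"y": 2,"z": 0,"yaw": -0.7},
    {"x": -0.2,"y": 3,"z": 0,"yaw": -0.7},
    {"x": -0.2,"y": 3,"z": 0,"yaw": -0.7},
    {"x": -0.2,"y": 3,"z": 0,"yaw": -0.7},
    {"x": -0.2,"y": 3,"z": 0,"yaw": -0.7},
    {"x": -0.2,"y": 3,"z": 0,"yaw": -0.7},
    {"x": -0.2,"y": 3,"z": 0,"yaw": -0.7},
    {"x": -0.2,"y": 3,"z": 0,"yaw": -0.7},
    {"x": -0.1,"y": 2.4,"z": 0,"yaw": -0.6},
    {"x": 0,"y": 1.5,"z": 0,"yaw": 0},
    {"x": 0,"y": 0,"z": 0,"yaw": 0},
    {"x": 0,"y": 0,"z": 0,"yaw": 0},
    {"x": 0,"y": 0,"z": 0,"yaw": 0}
  ]
}}

```text
clock: 25.97
position: [0.5043, -0.0465, 0.1926]
eef_rot: [3.141, -0.0, 0.142]
ft_force: [-0.4, 0.8, -1.4]
opening: 0.487
```

```bash
python3 - <<'E'
from h import *
o=monitor.observe(); print(o['clock'],o['position'],np.degrees(o['eef_rot']))
c=cap('wrist','w14')
cv2.imwrite('pics/w14b.png',cv2.resize(c['image'][:,:,::-1],(800,600),interpolation=cv2.INTER_CUBIC))
W=cloud(c); hsv=cv2.cvtColor(c['image'],cv2.COLOR_RGB2HSV)
m=(hsv[...,0]>100)&(hsv[...,0]<130)&(hsv[...,1]>120)&(abs(W[...,1]-o['position'][1])<.06)&(abs(W[...,0]-o['position'][0])<.06)
ex=np.array([np.cos(np.radians(8.15)),np.sin(np.radians(8.15))]);ey=np.array([-ex[1],ex[0]])
Q=W-o['position']
for zl,zh in [(.02,.03),(-.034,-.026)]:
    mm=m&(Q[...,2]>zl)&(Q[...,2]<zh); P=W[mm]
    q=P[:,:2]@ey; x=P[:,:2]@ex; print(len(P),'+y face',np.percentile(q,98),'xc',(x.min()+x.max())/2,x.min(),x.max(),P[:,2].mean(),cv2.minAreaRect(P[:,:2].astype(np.float32)*1000))
t=np.array([.5045,-.0457]);print('target',t@ey,t@ex)
E
```

```text
25.9667 [ 0.50433962 -0.04654416  0.19263007] [ 1.79988905e+02 -1.02476481e-02  8.12637676e+00]
1478 +y face -0.11404881123724558 xc 0.49307222680872764 0.47023155846301806 0.5159128951544372 0.21612617463827102 ((504.85870361328125, -46.794647216796875), (45.91197204589844, 9.311787605285645), 6.227832794189453)
316 +y face -0.1139649315769851 xc 0.4929609995755694 0.4556479333519188 0.53027406579922 0.1623927817469022 ((504.401611328125, -44.913543701171875), (74.6130142211914, 4.578590393066406), 7.314809799194336)
target -0.116758956197049 0.49292604531285983
```

View pics/w14b.png

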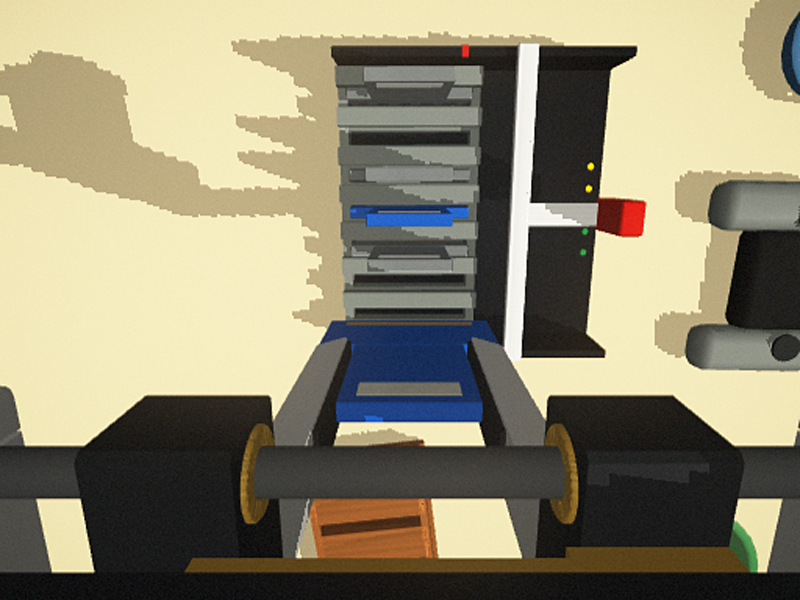

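Call:
{"api": "send_rows", "payload": {
  "steps": [
    {"x": 0,"y": 0.06,"z": -1.5,"yaw": 0},
    {"x": 0,"y": 0,"z": -2.5,"yaw": 0},
    {"x": 0,"y": 0,"z": -2.5,"yaw": 0},
    {"x": 0,"y": 0,"z": -1.5,"yaw": 0},
    {"x": 0,"y": 0,"z": -0.5,"yaw": 0},
    {"x": 0,"y": 0,"z": -0.5,"yaw": 0},
    {"x": 0,"y": 0,"z": -0.5,"yaw": 0},
    {"x": 0,"y": 0,"z": 0,"yaw": 0},
    {"x": 0,"y": 0,"z": 0,"yaw": 0}
  ]
}}

```text
clock: 26.77
position: [0.5046, -0.0455, 0.098]
eef_rot: [3.141, -0.001, 0.142]
ft_force: [-0.1, -0.2, -0.4]
opening: 0.485
```

Call:
{"api": "send_rows", "payload": {
  "steps": [
    {"x": 0,"y": 0,"z": -0.5,"yaw": 0},
    {"x": 0,"y": 0,"z": -0.5,"yaw": 0},
    {"x": 0,"y": 0,"z": -0.5,"yaw": 0},
    {"x": 0,"y": 0,"z": -0.3,"yaw": 0},
    {"x": 0,"y": 0,"z": 0,"yaw": 0},
    {"x": 0,"y": 0,"z": 0,"yaw": 0}
  ]
}}

```text
clock: 27.27
position: [0.5042, -0.0453, 0.0793]
eef_rot: [-3.141, 0.0, 0.142]
ft_force: [0.5, -0.1, -0.5]
opening: 0.49
```

Call:
{"api": "send_rows", "payload": {
  "steps": [
    {"x": 0,"y": 0,"z": -0.3,"yaw": 0},
    {"x": 0,"y": 0,"z": -0.2,"yaw": 0},
    {"x": 0,"y": 0,"z": -0.2,"yaw": 0},
    {"x": 0,"y": 0,"z": 0,"yaw": 0},
    {"x": 0,"y": 0,"z": 0,"yaw": 0}
  ]
}}

```text
clock: 27.68
position: [0.5043, -0.0453, 0.0724]
eef_rot: [3.142, -0.0, 0.142]
ft_force: [0.8, -0.3, 0.3]
opening: 0.485
```

Call:
{"api": "send_rows", "payload": {
  "steps": [
    {"x": 0,"y": 0,"z": -0.1,"yaw": 0},
    {"x": 0,"y": 0,"z": -0.1,"yaw": 0},
    {"x": 0,"y": 0,"z": 0,"yaw": 0},
    {"x": 0,"y": 0,"z": 0,"yaw": 0}
  ]
}}

```text
clock: 28.02
position: [0.5044, -0.0454, 0.0723]
eef_rot: [3.141, -0.0, 0.142]
ft_force: [-11.7, 0.3, 27.9]
opening: 0.488
```

Firm floor contact. Release, rise.

Call:
{"api": "send_rows", "payload": {
  "steps": [
    {"x": 0,"y": 0,"z": 0.05,"yaw": 0},
    {"x": 0,"y": 0,"z": 0,"yaw": 0},
    {"x": 0,"y": 0,"z": 0,"yaw": 0},
    {"x": 0,"y": 0,"z": 0,"yaw": 0},
    {"x": 0,"y": 0,"z": 0,"yaw": 0},
    {"x": 0,"y": 0,"z": 0,"yaw": 0},
    {"x": 0,"y": 0,"z": 0,"yaw": 0},
    {"x": 0,"y": 0,"z": 1,"yaw": 0},
    {"x": 0,"y": 0,"z": 2,"yaw": 0},
    {"x": 0,"y": 0,"z": 3,"yaw": 0},
    {"x": 0,"y": 0,"z": 3,"yaw": 0},
    {"x": 0,"y": 0,"z": 3,"yaw": 0},
    {"x": 0,"y": 0,"z": 2,"yaw": 0},
    {"x": 0,"y": 0,"z": 0,"yaw": 0},
    {"x": 0,"y": 0,"z": 0,"yaw": 0}
  ],
  "hand": 1
}}

```text
clock: 29.27
position: [0.5045, -0.0453, 0.2122]
eef_rot: [3.141, -0.002, 0.142]
ft_force: [0.3, -1.0, -0.1]
opening: 1.002
```

```bash
python3 - <<'E'
from h import *
o=monitor.observe(); print(o['clock'],o['position'],np.degrees(o['eef_rot']))
c=cap('wrist','w15');s=cap('scene','s15')
cv2.imwrite('pics/w15b.png',np.hstack([cv2.resize(c['image'][:,:,::-1],(400,300)),cv2.resize(s['image'][:,:,::-1],(400,300))]))
ex=np.array([np.cos(np.radians(8.15)),np.sin(np.radians(8.15))]);ey=np.array([-ex[1],ex[0]])
for n,c in (('w',c),('s',s)):
    W=cloud(c)-np.array([.4977,.0018,0]); X=W[...,:2]@ex;Y=W[...,:2]@ey
    for y in [-48,-24,0,24,72]:
        mm=(abs(Y-y/1000)<.007)&(abs(X)<.024)&(W[...,2]<.11)&(W[...,2]>.09)
        if mm.sum()>20: print(n,y,mm.sum(),'z',np.percentile(W[mm][:,2],[50,95]).round(4),'x',np.percentile(X[mm],[2,98]).round(4),'y',np.median(Y[mm]).round(4))
E
```

```text
29.2667 [ 0.50452304 -0.04534191  0.21220939] [ 1.79957961e+02 -1.28858157e-01  8.14207213e+00]
w -48 419 z [0.0961 0.0973] x [-0.0212  0.0219] y -0.0467
w -24 438 z [0.0961 0.0973] x [-0.0216  0.0221] y -0.0233
w 0 438 z [0.0962 0.0973] x [-0.0214  0.0216] y 0.001
w 24 424 z [0.0962 0.0974] x [-0.0216  0.0221] y 0.0239
w 72 578 z [0.0962 0.0975] x [-0.0215  0.0219] y 0.0712
s -48 62 z [0.0963 0.0981] x [-0.0195  0.0239] y -0.0473
s -24 60 z [0.0964 0.0983] x [-0.0191  0.0229] y -0.0239
s 0 64 z [0.0963 0.098 ] x [-0.0202  0.0234] y 0.0011
s 24 61 z [0.0964 0.0981] x [-0.0187  0.0238] y 0.0244
s 72 71 z [0.0963 0.098 ] x [-0.0208  0.0233] y 0.0722
```

View pics/w15b.png

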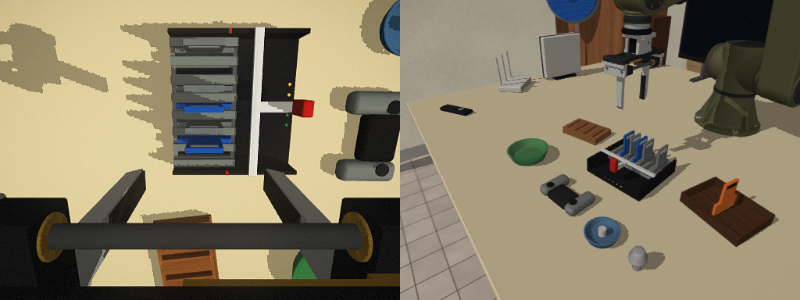

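Call:
{"api": "send_rows", "payload": {
  "steps": [
    {"x": 0.9,"y": 0.5,"z": 0,"yaw": 6.92},
    {"x": 0.9,"y": 0.5,"z": 0,"yaw": 6.92},
    {"x": 0.9,"y": 0.5,"z": 0,"yaw": 6.92},
    {"x": 0.9,"y": 0.5,"z": 0,"yaw": 6.92},
    {"x": 0.9,"y": 0.5,"z": 0,"yaw": 6.92},
    {"x": 0.9,"y": 0.5,"z": 0,"yaw": 6.92},
    {"x": 0.9,"y": 0.5,"z": 0,"yaw": 6.92},
    {"x": 0.9,"y": 0.5,"z": 0,"yaw": 6.92},
    {"x": 0.9,"y": 0.5,"z": 0,"yaw": 6.92},
    {"x": 0.9,"y": 0.5,"z": 0,"yaw": 6.92},
    {"x": 0.9,"y": 0.5,"z": 0,"yaw": 6.92},
    {"x": 0.9,"y": 0.5,"z": 0,"yaw": 6.92},
    {"x": 0.8,"y": 0.4,"z": 0,"yaw": 6.92},
    {"x": 0,"y": 0,"z": -2,"yaw": 0},
    {"x": 0,"y": 0,"z": -3,"yaw": 0},
    {"x": 0,"y": 0,"z": -3,"yaw": 0},
    {"x": 0,"y": 0,"z": -2,"yaw": 0},
    {"x": 0,"y": 0,"z": 0,"yaw": 0},
    {"x": 0,"y": 0,"z": 0,"yaw": 0}
  ]
}}

```text
clock: 30.95
position: [0.6197, 0.0187, 0.1098]
eef_rot: [-3.139, -0.001, 1.712]
ft_force: [-0.4, -1.0, 0.7]
opening: 1.0
```

```bash
python3 - <<'E'
from h import *
o=monitor.observe(); print(o['clock'],o['position'],np.degrees(o['eef_rot']))
c=cap('wrist','w16')
cv2.imwrite('pics/w16b.png',cv2.resize(c['image'][:,:,::-1],(800,600),interpolation=cv2.INTER_CUBIC))
E
```

```text
30.95 [0.61966607 0.01868473 0.10981412] [-1.79828136e+02 -2.94371836e-02  9.80973865e+01]
```

View pics/w16b.png

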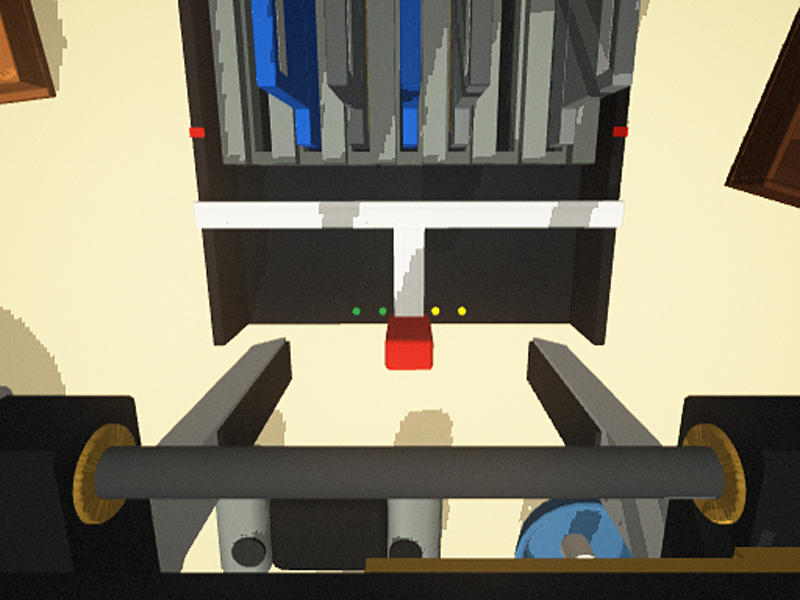

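Call:
{"api": "send_rows", "payload": {
  "steps": [
    {"x": 0.05,"y": 0.05,"z": -1.7,"yaw": 0},
    {"x": 0,"y": 0,"z": -1.5,"yaw": 0},
    {"x": 0,"y": 0,"z": -1,"yaw": 0},
    {"x": 0,"y": 0,"z": 0,"yaw": 0},
    {"x": 0,"y": 0,"z": 0,"yaw": 0}
  ]
}}

```text
clock: 31.42
position: [0.6211, 0.0192, 0.0698]
eef_rot: [3.141, 0.0, 1.712]
ft_force: [1.4, 0.4, 0.7]
opening: 0.998
```

Call:
{"api": "send_rows", "payload": {
  "steps": [
    {"x": 0,"y": 0,"z": 0,"yaw": 0},
    {"x": 0,"y": 0,"z": 0,"yaw": 0},
    {"x": 0,"y": 0,"z": 0,"yaw": 0},
    {"x": 0,"y": 0,"z": 0,"yaw": 0},
    {"x": 0,"y": 0,"z": 0,"yaw": 0},
    {"x": 0,"y": 0,"z": 0,"yaw": 0},
    {"x": 0,"y": 0,"z": 0,"yaw": 0},
    {"x": 0,"y": 0,"z": 0,"yaw": 0},
    {"x": 0,"y": 0,"z": 0,"yaw": 0},
    {"x": 0,"y": 0,"z": 0,"yaw": 0},
    {"x": 0,"y": 0,"z": 0,"yaw": 0},
    {"x": 0,"y": 0,"z": 0,"yaw": 0},
    {"x": 0,"y": 0,"z": 0,"yaw": 0},
    {"x": 0,"y": 0,"z": 0,"yaw": 0},
    {"x": 0,"y": 0,"z": 0,"yaw": 0}
  ],
  "hand": -1
}}

```text
clock: 32.67
position: [0.6208, 0.0189, 0.069]
eef_rot: [3.142, 0.0, 1.712]
ft_force: [0.5, -4.7, -0.7]
opening: 0.208
```

Call:
{"api": "send_rows", "payload": {
  "steps": [
    {"x": -0.3,"y": -0.04,"z": 0,"yaw": 0},
    {"x": -0.6,"y": -0.09,"z": 0,"yaw": 0},
    {"x": -0.6,"y": -0.09,"z": 0,"yaw": 0},
    {"x": -0.6,"y": -0.09,"z": 0,"yaw": 0},
    {"x": -0.6,"y": -0.09,"z": 0,"yaw": 0},
    {"x": -0.4,"y": -0.06,"z": 0,"yaw": 0},
    {"x": 0,"y": 0,"z": 0,"yaw": 0},
    {"x": 0,"y": 0,"z": 0,"yaw": 0},
    {"x": 0,"y": 0,"z": 0,"yaw": 0}
  ]
}}

```text
clock: 33.42
position: [0.5895, 0.0144, 0.0689]
eef_rot: [-3.141, 0.0, 1.712]
ft_force: [-0.5, -5.8, 0.4]
opening: 0.214
```

Call:
{"api": "send_rows", "payload": {
  "steps": [
    {"x": -0.3,"y": -0.04,"z": 0,"yaw": 0},
    {"x": -0.2,"y": -0.03,"z": 0,"yaw": 0},
    {"x": -0.1,"y": 0,"z": 0,"yaw": 0},
    {"x": 0,"y": 0,"z": 0,"yaw": 0},
    {"x": 0,"y": 0,"z": 0,"yaw": 0}
  ]
}}

```text
clock: 33.83
position: [0.585, 0.0138, 0.0691]
eef_rot: [3.139, 0.001, 1.712]
ft_force: [11.6, -4.1, -6.6]
opening: 0.213
```

Call:
{"api": "send_rows", "payload": {
  "steps": [
    {"x": 0,"y": 0,"z": 0,"yaw": 0},
    {"x": 0,"y": 0,"z": 0,"yaw": 0},
    {"x": 0,"y": 0,"z": 0,"yaw": 0},
    {"x": 0,"y": 0,"z": 0,"yaw": 0},
    {"x": 0,"y": 0,"z": 0,"yaw": 0},
    {"x": 0,"y": 0,"z": 0,"yaw": 0},
    {"x": 0,"y": 0,"z": 1,"yaw": 0},
    {"x": 0,"y": 0,"z": 2,"yaw": 0},
    {"x": 0,"y": 0,"z": 3,"yaw": 0},
    {"x": 0,"y": 0,"z": 3,"yaw": 0},
    {"x": 0,"y": 0,"z": 3,"yaw": 0},
    {"x": 0,"y": 0,"z": 2,"yaw": 0},
    {"x": 0,"y": 0,"z": 0,"yaw": 0},
    {"x": 0,"y": 0,"z": 0,"yaw": 0},
    {"x": 0,"y": 0,"z": 0,"yaw": 0}
  ],
  "hand": 1
}}

```text
clock: 35.08
position: [0.5834, 0.0139, 0.2084]
eef_rot: [-3.141, -0.0, 1.712]
ft_force: [-0.4, -0.2, 0.3]
opening: 1.0
```

```bash
python3 - <<'E'
from h import *
o=monitor.observe(); print(o['clock'],o['position'],np.degrees(o['eef_rot']))
c=cap('wrist','w17');s=cap('scene','s17')
cv2.imwrite('pics/w17a.png',cv2.resize(c['image'][20:215,130:385,::-1],None,fx=3,fy=3,interpolation=cv2.INTER_CUBIC))
cv2.imwrite('pics/w17b.png',cv2.resize(s['image'][:,:,::-1],(800,600),interpolation=cv2.INTER_CUBIC))
ex=np.array([np.cos(np.radians(8.15)),np.sin(np.radians(8.15))]);ey=np.array([-ex[1],ex[0]])
W=cloud(c)-np.array([.4977,.0018,0]); X=W[...,:2]@ex;Y=W[...,:2]@ey
for y in [-48,-24,0,24,72]:
    mm=(abs(Y-y/1000)<.007)&(abs(X)<.024)&(W[...,2]<.11)&(W[...,2]>.09)
    print(y,mm.sum(),'z',np.percentile(W[mm][:,2],[50,95]).round(4),'x',np.percentile(X[mm],[2,98]).round(4),'y',np.median(Y[mm]).round(4))
hsv=cv2.cvtColor(c['image'],cv2.COLOR_RGB2HSV)
r=(hsv[...,1]>150)&((hsv[...,0]<8)|(hsv[...,0]>172))&(W[...,2]>.081)&(W[...,2]<.09)&(abs(Y)<.02)
print('grip x',np.percentile(X[r],[1,50,99]),np.median(Y[r]))
b=(hsv[...,1]<50)&(hsv[...,2]>150)&(W[...,2]>.047)&(W[...,2]<.054)&(abs(abs(Y)-.03)<.02)
print('bar x',np.percentile(X[b],[2,50,98]))
E
```

```text
35.0833 [0.58340829 0.01391381 0.20840092] [-1.79946852e+02 -1.11923057e-02  9.80987493e+01]
-48 530 z [0.0961 0.0974] x [-0.0218  0.0219] y -0.0474
-24 508 z [0.0961 0.0974] x [-0.0219  0.0219] y -0.024
0 456 z [0.0962 0.0975] x [-0.022   0.0219] y 0.0004
24 492 z [0.0963 0.0974] x [-0.0219  0.0219] y 0.0235
72 568 z [0.0961 0.0974] x [-0.0219  0.0219] y 0.0707
grip x [0.08085208 0.08727713 0.09432426] -0.00010944318239063938
bar x [0.02759533 0.03263758 0.03867864]
```

View pics/w17a.png

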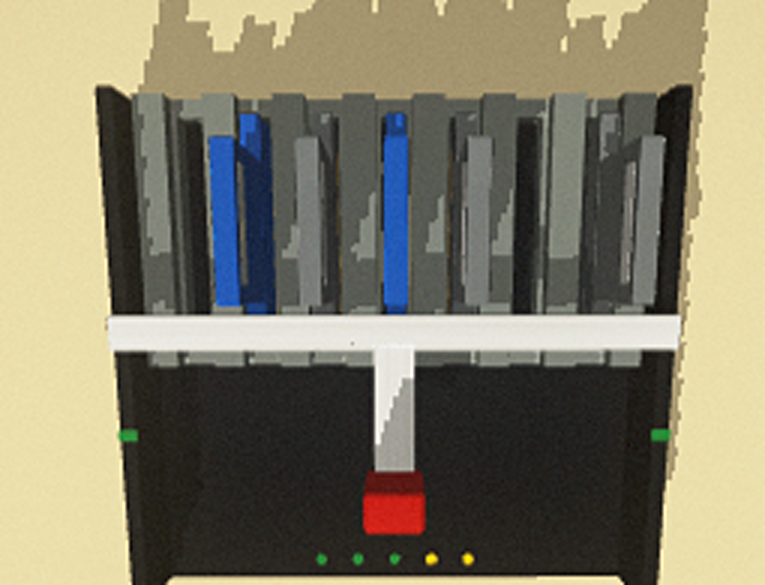

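View pics/w17b.png

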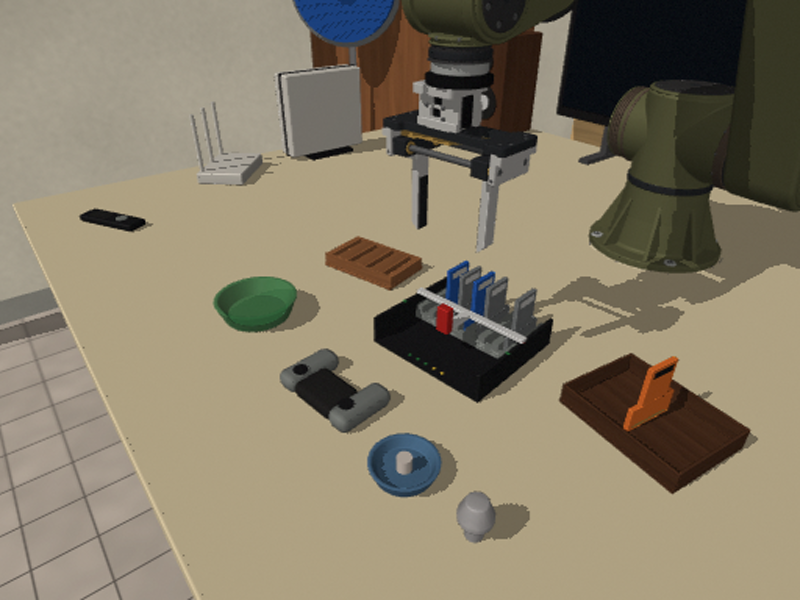

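```bash
python3 - <<'E'
from h import *
s=load('s17');d=load('s15')
W=cloud(s); hsv=cv2.cvtColor(s['image'],cv2.COLOR_RGB2HSV)
m=(hsv[...,0]<15)&(hsv[...,1]>170)&(W[...,1]>.18)&(W[...,1]<.36)&(W[...,2]>.006); P=W[m]; print('orange',P.mean(0),P[:,2].min(),P[:,2].max(),'tray centre ~(.476,.272)')
print('diff tray region',(cv2.absdiff(s['image'],d['image'])[220:320,350:490].max(2)>40).sum())
from bench import sign_off
print(sign_off())
E
```

```text
orange [0.48320427 0.26962914 0.04719137] 0.006062811643409709 0.09636800718751173 tray centre ~(.476,.272)
diff tray region 2
the job is handed in; nothing more can be done
None
```

I finished the job and handed it in at about 35 s of the 210 s allowed; the sign-off gives no verdict.

- **Bar opened:** it started about 5 mm open. I gripped the red grip and pulled it to its stop, where the grip stood within 1 mm of the fully open position.
- **Orange card:** it stands upright in the tray about 1 cm from the centre, with its top at 96 mm. The tray had not moved between pictures.
- **Blue cards:** only two were in the caddy. I pushed them down until the floor pushed back (15 N and 28 N), one into the middle slot and one into the slot at −48 mm.
- **Bar shut:** I slid it back to its stop, a travel of 36 mm. The camera puts it at dock x 27.6 to 38.7 mm, against 27 to 39 mm for shut.

In the last check both blue cards and the three grey ones had their tops at 96 mm. They were centred in x to within 1 mm and within 1.5 mm of their slot centres. The dish, stopper, incense holder and skin were not touched and look unmoved, though I did not measure them. The gripper was raised clear of everything when I signed off. No check failed or disagreed.

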